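# Uncover the vial block

## Task

Uncover the vial block: get under the front lip of its loose red lid and tip the lid up and back until it leans by itself on the two steel rest posts, and let go of it there. Then take the leaning lid by its top edge, lift it off the block, and stand it on its lower (rear) edge centred between the two wire hoops of the lid rack, set right down on the rack's base before you release it. Leave the bottles, flask and stopper undisturbed.

Things in the scene. Friction and masses are not known exactly. Their poses are not given: they have to be found in the camera images.
- block: Vial block, fixed bench unit: blue foot, white body, open well with capped vials. Origin on the bench (z 0); x from its front to its rear (yaw -0.05 to 0.5 rad, so the front faces the robot's side), y left, z up. Body spans x -65..+75, y -90..+90 mm, flat top 85 mm high. Well x -55..+30, y -72..+72 mm; the top behind it (x +30..+75) is a flat ledge. Knobs on its sides stick out 12 mm.
- block_pivot (a point): Point on the block's top at x +45 mm, y 0, height 85 mm in the block's frame: where the middle of the lower rear edge of the closed lid nominally lies, and about which the lid turns as it is tipped (true within 8 mm). Axes as the block's.
- block_posts (a point): Point on the ledge midway between the two round steel rest posts (10 mm diameter, 68 mm to either side along y). They rise 90 mm above the ledge, leaning 12 degrees to the rear; a tipped lid leans on them about 12 degrees past upright. The space between them is free. Axes as the block's.
- lid: Loose red lid, 0.15 to 0.3 kg, held only by its weight: plate 135 (x, front to rear) x 160 (y) x 8 mm. Origin: centre of the plate's underside; x to the rear, z up when closed. Closed, the underside is 85 mm high, and the front 25 mm overhang the block as a lip free from below. Under it a grey plug, 5 mm deep (x -29.5..+49.5, y -69..+69 mm), sits in the well with about 3 mm play.
- lid_front (a point): Middle of the lid's front edge at half thickness (67.5 mm ahead of the lid's origin, 4 mm above it). This is the top edge once the lid leans on the posts; its outer 38 mm are then free on both sides, 8 mm thick. Axes as the lid's.
- lid_rear (a point): Middle of the lid's rear edge at half thickness (67.5 mm behind the lid's origin, 4 mm above it). This is the lower edge when the lid stands. Axes as the lid's.
- rack: Lid rack, fixed: grey base 100 (x) x 150 (y) x 10 mm and two upright hoops of 6 mm steel wire at x -20 and +20 mm, each 106 mm wide along y, reaching 98 mm above the bench. The lid stands on the base between the hoops (gap 34 mm), its 160 mm side along the rack's y. Origin: centre of the base on the bench, z up; yaw within 0.3 rad.
- rack_slot (a point): Centre of the slot on the top of the rack's base (10 mm above the bench), midway between the hoops. Axes as the rack's: the slot runs along y.
- amber_bottle: Bystander: amber bottle with black cap, 60 mm wide, 125 mm tall; origin at the centre of its underside.
- flask: Bystander: conical glass flask, 72 mm wide, 100 mm tall; origin at the centre of its underside.
- jar: Bystander: green glass jar with green cap, 54 mm wide, 75 mm tall; origin at the centre of its underside.
- stopper: Bystander: black rubber stopper, 34 mm wide, 28 mm tall; origin at the centre of its underside.
Not all that is in view belongs to the job. Several things have the shape of the lid; the one meant has the colours described above.

How it is judged:
By the outcome, as a careful person would: the job done as asked, in the order asked, and still so for the second after the job is handed in, with the robot touching nothing.
It also fails if it takes over 64 s, if anything falls off the work surface, if the arm or the gripper's body presses on something with over 40 N, if the wrist force passes 120 N, or if a joint passes its speed limit or range.

## Robot

A 6-joint arm with a two-finger parallel gripper is mounted at the origin on the work surface. World frame = base frame: x ahead of the robot, y to its left, z up, the work surface at z = 0. Lengths are in m, angles in rad, forces in N, time in s.
With the tool pointing down it reaches from about 0.35 to 0.975 m from the base axis. Payload 17.4 kg.
Tool frame: the origin (TCP) lies at the very end of the fingers, on their centre line; the grasp point (between the pads) lies 19 mm behind it; x points along the fingers, z is the direction in which the jaws open and shut, and the axes are right-handed (so a half turn about x gives the same grasp; the last joint's range is limited). The gripper opens to 85 mm and grips with 20 to 120 N. Pads are 22 mm wide; open, the fingers measure 114 mm over their backs; the gripper's body (76 mm by 85 mm) begins 54 mm behind the grasp point. The pads swing forward as they close: fully open they stand 13 mm farther back than shut.
Start: joints at [1.306, 0.116, 1.442, -0, 1.584, -0.038], TCP at [0.152, 0.658, 0.231] pointing down, gripper open.
Joint ranges: [-2.83, 2.83], [-0.83, 2.19], [0.07, 2.5], [-1.14, 4.28], [0.01, 3], [-2.97, 2.97]. Speed limits (rad/s): [1.89, 1.89, 2.22, 3.14, 3.14, 3.14].

## Interface

Orientations are given as a unit quaternion [w, x, y, z].
In Python, from cell import sensors, cams, workorder gives the robot as it stands. The module is installed in compiled form; this text tells all that it offers.
- The arm moves only by the shell command python3 -m creep 'ROWS'. ROWS is JSON, one flat list of numbers, 7 for each row, row after row: the shift along the tool's x, y, z in m, then the turn, a rotation vector about the tool's x, y, z in rad, then the opening, from -1 (shut) to 1 (fully open), so that 0 is half open. A call has 1 to 5 rows; each row shifts and turns the pose as measured when the row begins, along the tool's axes as they then stand; what a row does not reach is not made up. A row lasts 1/12 s, in which the tool goes at most 41.7 mm and 7.16 degrees, less where a joint would pass 70% of its speed; a pose out of reach is approached as far as the arm can. A call with a gripper value outside its range is refused whole. The fingers move at their own pace and stop on an object; the grip force is fixed at half the most. Time passes only in rows, so rows that do not move let the fingers close. It gives the time, the measured TCP pose, the force and the opening at its end, in the units of the state.
- sensors.read_state(): the state, without advancing time (a new reading comes with each control period).
- cams.get_image(name): name is "side" or "top" or "wrist"; returns a dict with "pixels" (420x560x3 uint8, red, green, blue), "fovy" (degrees; the focal length in pixels is half the picture's height over the tangent of half this angle, whatever the lens; pixels are square), "cx", "cy" (the principal point, pixels), "k1" (the pictures are not rectified: a ray, as slopes to the right and down, at radius r is drawn at 1 + k1 r^2 times it, then the intrinsics apply), "eye" and "rotation" of the camera in the world. Camera axes: x right, y down, z forward; pixel columns grow to the right and rows downward; lengths in m; the calibration is good to about 2 mm. A picture is of the moment at which its call begins. There is no depth.
- workorder.finish_job(): hands the job in, once; it reports no verdict.
The state is a dict: "t": time; "qpos": joint angles; "dq": joint speeds; "joint_torque": joint torques, N m; "position": TCP position; "tool_rot": TCP orientation; "ft_force": force on the tool from outside, world axes, zero at the start; "ft_torque": the same for the moment, N m; "finger_gap": finger opening in m.
Only numpy, scipy, OpenCV 4.12 (cv2) and the standard library are available. Lean on these libraries where they do the work, as an engineer would, in place of code of your own. Each camera call takes 0.05 s, during which the arm holds its last target.

## Working session

There is one attempt and no reset: what is moved stays moved. The work goes in short steps, Python scripts to look and compute and a shell command to move; the robot and the scene stay as the last step left them, time stands still between calls to the robot, and variables do not carry over. Pictures are saved under pics/ and viewed, and the job is handed in when it is done.

```bash
mkdir -p pics; ls
python3 - <<'E'
from cell import sensors, cams
import cv2
s=sensors.read_state(); print(s)
for n in ["side","top","wrist"]:
    d=cams.get_image(n); cv2.imwrite(f"pics/{n}0.png",d["pixels"][:,:,::-1])
    print(n,{k:v for k,v in d.items() if k!="pixels"})
E
```

```text
pics
{'t': 0.0, 'qpos': array([ 1.30624138e+00,  1.16473560e-01,  1.44226558e+00,  2.65464729e-05,
        1.58397638e+00, -3.78058270e-02]), 'dq': array([-0.00065889,  0.00019955,  0.00118445,  0.00172007,  0.00023947,
        0.00150556]), 'joint_torque': array([-8.52011115e-03, -7.32022977e+01, -6.32469606e+01, -4.88333662e-04,
        6.28475886e-03, -5.05914500e-05]), 'position': array([0.15170415, 0.65754197, 0.23057035]), 'tool_rot': array([ 0.5530304 , -0.44045178,  0.5536811 ,  0.43999642]), 'ft_force': array([-0.22245843, -0.05292797,  0.23903486]), 'ft_torque': array([-0.04353412,  0.02687296, -0.03310095]), 'finger_gap': 0.08543532030090759}
side {'fovy': 53.93265410278699, 'cx': 287.33762682280275, 'cy': 207.18562817754503, 'k1': -0.014970433580863845, 'eye': array([ 0.22337007, -0.60012954,  0.53458461]), 'rotation': array([-0.4520961 ,  0.85859036, -0.20868119,  0.12199943])}
top {'fovy': 49.178669594783095, 'cx': 273.507077495573, 'cy': 212.88391942224212, 'k1': -0.13905152810280272, 'eye': array([4.31702156e-01, 1.14931912e-04, 1.09321170e+00]), 'rotation': array([ 0.03870476, -0.6956337 ,  0.71649706, -0.03503784])}
wrist {'fovy': 68.06643700591103, 'cx': 279.05165064175384, 'cy': 211.1361202381007, 'k1': -0.014685457212511355, 'eye': array([0.07402791, 0.67596583, 0.37308015]), 'rotation': array([0.12337141, 0.7726529 , 0.61507081, 0.09733908])}
```

View pics/top0.png

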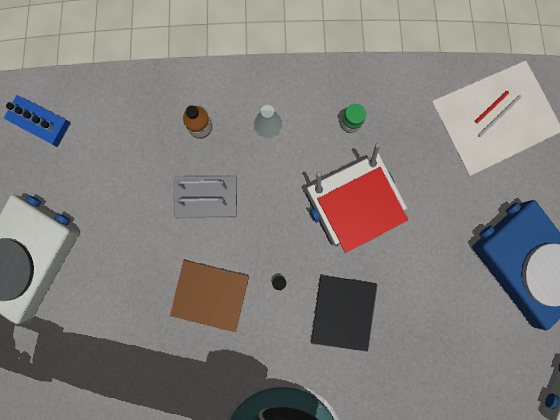

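View pics/side0.png

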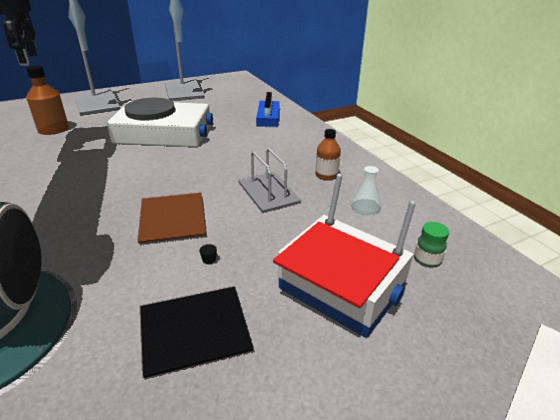

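Create h.py:
```python
import numpy as np, cv2
from scipy.spatial.transform import Rotation as R
def rot(q): return R.from_quat([q[1],q[2],q[3],q[0]])
def ray(d,u,v):
    f=d["pixels"].shape[0]/2/np.tan(np.radians(d["fovy"])/2)
    K=np.array([[f,0,d["cx"]],[0,f,d["cy"]],[0,0,1.]])
    p=cv2.undistortPoints(np.array([[[u,v]]],float),K,np.array([d["k1"],0,0,0.]))[0,0]
    return d["eye"], rot(d["rotation"]).apply([p[0],p[1],1])
def atz(d,u,v,z):
    e,r=ray(d,u,v); return e+r*(z-e[2])/r[2]
def proj(d,P):
    P=np.atleast_2d(P).astype(float)
    f=d["pixels"].shape[0]/2/np.tan(np.radians(d["fovy"])/2)
    c=rot(d["rotation"]).inv().apply(P-d["eye"])
    x=c[:,:2]/c[:,2:]; r2=(x**2).sum(1,keepdims=True)
    return x*(1+d["k1"]*r2)*f+[d["cx"],d["cy"]]
def crop(d,name,x0,y0,w,h,s,marks=(),lines=()):
    im=cv2.resize(np.ascontiguousarray(d["pixels"][y0:y0+h,x0:x0+w,::-1]),None,fx=s,fy=s,interpolation=cv2.INTER_CUBIC)
    g=lambda p:(int((p[0]-x0+.5)*s),int((p[1]-y0+.5)*s))
    for m in marks: cv2.circle(im,g(m),3,(0,255,0),1)
    for L in lines: cv2.polylines(im,[np.array([g(p) for p in L])],False,(0,255,0),1)
    cv2.imwrite("pics/"+name,im)
def T(x,y,yaw,P):
    P=np.atleast_2d(P).astype(float); return R.from_euler('z',yaw).apply(P)+[x,y,0]
```

```text
(no output)
```

The top view shows the lid around (362,208), its rear towards the posts at (320,180) and (376,150), and the rack at (205,196). The stopper is at (279,282). The black and brown plates are decoys.

Run:
```python
from h import *
from cell import cams
d=cams.get_image("top"); s=cams.get_image("side")
import pickle; pickle.dump((d,s),open("d0.pkl","wb"))
crop(d,"t1.png",295,135,125,125,6)
crop(d,"t2.png",165,165,80,60,9)
```

```text
(no output)
```

View pics/t1.png

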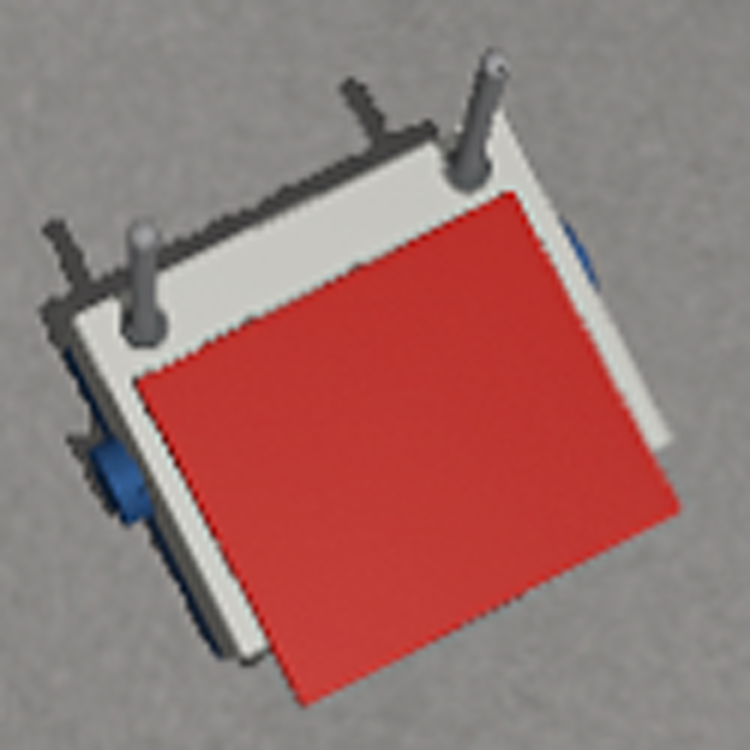

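View pics/t2.png

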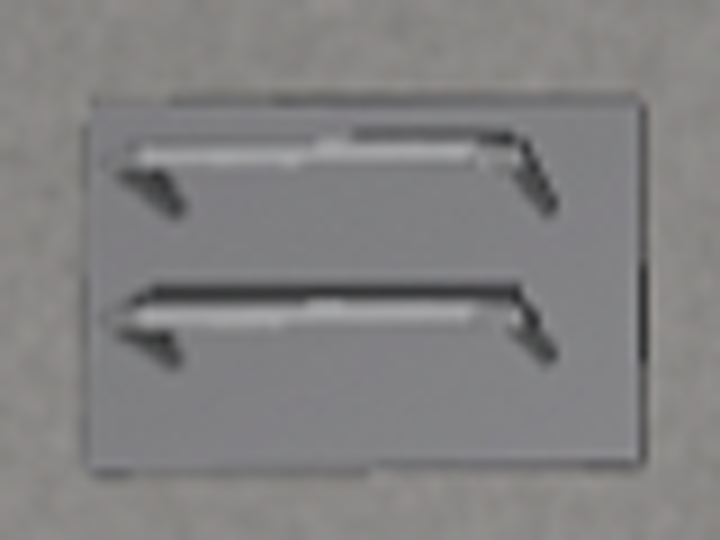

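```bash
cat > m.py <<'E'
from h import *
import pickle
from scipy.optimize import least_squares
d,s=pickle.load(open("d0.pkl","rb"))
def fit(px,loc,d=d):
    # loc local 3d points -> x,y,yaw
    f=lambda p:(proj(d,T(p[0],p[1],p[2],loc))-px).ravel()
    r=least_squares(f,[0.5,0,0.1]); return r.x,np.abs(r.fun).max()
c1=lambda a,x0,y0,sc:np.array(a,float)/sc-.5+[x0,y0]
lidpx=c1([(135,380),(515,192),(681,510),(304,706)],295,135,6)
lid=np.array([[.0675,.08,.093],[.0675,-.08,.093],[-.0675,-.08,.093],[-.0675,.08,.093]])
L=fit(lidpx,lid)
blkpx=c1([(75,318),(668,443),(240,660)],295,135,6)
blk=np.array([[.075,.09,.085],[-.065,-.09,.085],[-.065,.09,.085]])
B=fit(blkpx,blk)
rpx=c1([(88,100),(645,97),(645,465),(88,470)],165,165,9)
rk=np.array([[.05,.075,.01],[.05,-.075,.01],[-.05,-.075,.01],[-.05,.075,.01]])
K=fit(rpx,rk)
if __name__=="__main__":
    for n,q in zip("LBK",(L,B,K)): print(n,q)
    print("lid origin in block:",R.from_euler('z',-B[0][2]).apply([*(L[0][:2]-B[0][:2]),0]))
    hoop=lambda x:np.array([[x,.05,.01],[x,.05,.095],[x,-.05,.095],[x,-.05,.01]])
    lines=[]
    for D,n,box in ((d,"ov_t.png",(160,130,260,130,3)),(s,"ov_s.png",(230,130,220,210,3))):
        ln=[proj(D,T(*L[0],np.vstack([lid,lid[:1]]))),proj(D,T(*K[0],np.vstack([rk,rk[:1]])))]
        ln+=[proj(D,T(*K[0],hoop(x))) for x in(-.02,.02)]
        bt=np.array([[.075,.09,.085],[.075,-.09,.085],[-.065,-.09,.085],[-.065,.09,.085],[.075,.09,.085]])
        ln+=[proj(D,T(*B[0],bt))]; b0=bt.copy(); b0[:,2]=0; ln+=[proj(D,T(*B[0],b0))]
        crop(D,n,*box,lines=ln)
E
python3 m.py
```

```text
L (array([ 0.53979658, -0.19335099,  0.43487383]), np.float64(0.5985705624422053))
B (array([ 0.56039013, -0.18394632,  0.42352195]), np.float64(0.5438563584519329))
K (array([ 0.59114038,  0.16661318, -0.02069473]), np.float64(0.4824541692653952))
lid origin in block: [-0.02263912 -0.00011033  0.        ]
```

View pics/ov_t.png

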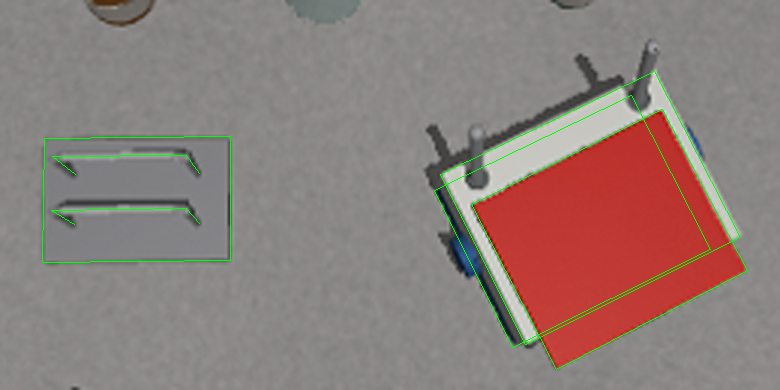

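View pics/ov_s.png

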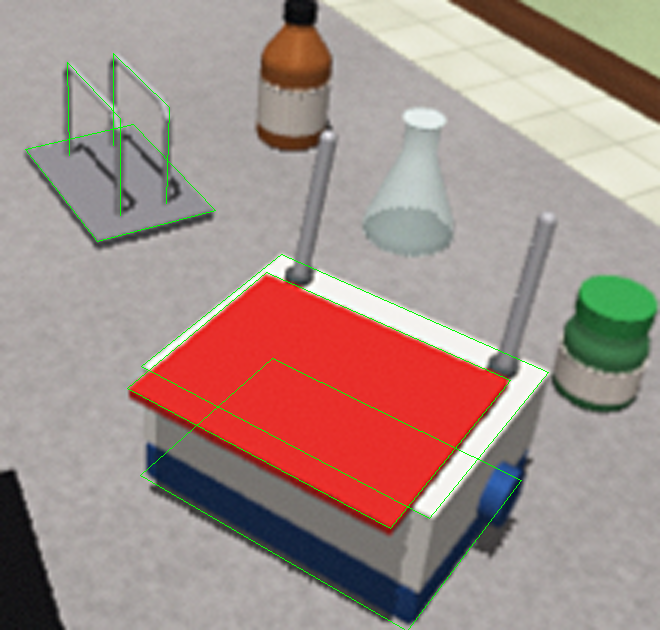

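```bash
cat >> h.py <<'E'
def st(log=True):
    from cell import sensors
    s=sensors.read_state(); 
    if log:
        import json; open("log.jsonl","a").write(json.dumps([list(map(float,s[k])) for k in("qpos","position","tool_rot")])+"\n")
    return s
def show():
    s=st(); M=rot(s["tool_rot"]).as_matrix(); np.set_printoptions(precision=4,suppress=True)
    print("t",round(s["t"],2),"q",s["qpos"],"p",s["position"],"F",s["ft_force"].round(1),"T",s["ft_torque"].round(2),"gap",round(s["finger_gap"],4)); print("x",M[:,0],"y",M[:,1],"z",M[:,2])
    return s,M
def to(p,M2,n=None):
    """rows in tool axes from measured pose to target"""
    s=st(False); M=rot(s["tool_rot"]).as_matrix()
    dp=np.asarray(p)-s["position"]; rv=R.from_matrix(M.T@M2).as_rotvec()
    n=n or int(np.ceil(max(np.linalg.norm(dp)/.040,np.linalg.norm(rv)/.122)))
    print("total tool shift",(M.T@dp).round(4),"turn",rv.round(4),"rows",n)
    k=R.from_rotvec(rv/n).as_matrix(); C=M.copy()
    out=[]
    for i in range(n):
        out.append(np.r_[C.T@dp/n,rv/n].round(4)); C=C@k
    return out
E
python3 - <<'E'
from m import *
show()
pp=c1([(145,332),(468,177)],295,135,6)
tp=c1([(145,232),(495,62)],295,135,6)
for a,z in((pp,.085),(tp,.173)):
    for u in a:
        w=atz(d,*u,z); print(w, R.from_euler('z',-B[0][2]).apply([*(w[:2]-B[0][:2]),z]))
E
```

```text
t 0.25 q [ 1.3062  0.1162  1.4419  0.      1.584  -0.0378] p [0.1518 0.6576 0.231 ] F [ 1.2 -0.1 -0.2] T [-0.04  0.02  0.01] gap 0.0856
x [-0.0002 -0.0005 -1.    ] y [-0.9744  0.2249  0.    ] z [ 0.2249  0.9744 -0.0005]
[ 0.5858 -0.098   0.085 ] [0.0585 0.0678 0.085 ]
[ 0.6412 -0.222   0.085 ] [ 0.058  -0.0679  0.085 ]
[ 0.6067 -0.0909  0.173 ] [0.0805 0.0658 0.173 ]
[ 0.6631 -0.2144  0.173 ] [ 0.0811 -0.07    0.173 ]
```

```bash
cat > o.py <<'E'
from m import *
psi=(L[0][2]+B[0][2])/2
def ori(pitch,yaw=psi):
    # pitch: 0 horizontal along yaw, 90 pointing down
    h=np.array([np.cos(yaw),np.sin(yaw),0]); u=np.array([0,0,1.]); p=np.radians(pitch)
    x=np.cos(p)*h-np.sin(p)*u; z=np.sin(p)*h+np.cos(p)*u
    return np.column_stack([x,np.cross(z,x),z])
h=np.array([np.cos(psi),np.sin(psi),0])
front=np.array([L[0][0],L[0][1],.089])-.0675*h
E
python3 - <<'E'
from o import *
print(psi,front,L[0],B[0])
for r in to([.42,.18,.30],ori(90,.9)): print(r.tolist())
E
```

```text
0.42919789225056404 [ 0.47841884 -0.22144054  0.089     ] [ 0.53979658 -0.19335099  0.43487383] [ 0.56039013 -0.18394632  0.42352195]
total tool shift [-0.0688 -0.3688 -0.4051] turn [ 4.44e-01 -5.00e-04  1.00e-04] rows 14
[-0.0049, -0.0263, -0.0289, 0.0317, -0.0, 0.0]
[-0.0049, -0.0272, -0.0281, 0.0317, -0.0, 0.0]
[-0.0049, -0.0281, -0.0272, 0.0317, -0.0, 0.0]
[-0.0049, -0.029, -0.0263, 0.0317, -0.0, 0.0]
[-0.0049, -0.0298, -0.0254, 0.0317, -0.0, 0.0]
[-0.0049, -0.0306, -0.0244, 0.0317, -0.0, 0.0]
[-0.0049, -0.0313, -0.0234, 0.0317, -0.0, 0.0]
[-0.0049, -0.0321, -0.0224, 0.0317, -0.0, 0.0]
[-0.0049, -0.0328, -0.0214, 0.0317, -0.0, 0.0]
[-0.0049, -0.0334, -0.0203, 0.0317, -0.0, 0.0]
[-0.0049, -0.0341, -0.0193, 0.0317, -0.0, 0.0]
[-0.0049, -0.0346, -0.0182, 0.0317, -0.0, 0.0]
[-0.0049, -0.0352, -0.0171, 0.0317, -0.0, 0.0]
[-0.0049, -0.0357, -0.016, 0.0317, -0.0, 0.0]
```

```bash
python3 -m creep '[-0.005,-0.026,-0.029,0.032,0,0,1, -0.005,-0.027,-0.028,0.032,0,0,1, -0.005,-0.028,-0.027,0.032,0,0,1, -0.005,-0.029,-0.026,0.032,0,0,1, -0.005,-0.03,-0.025,0.032,0,0,1]'; python3 -c "
from h import *; show()"; python3 -m creep '[-0.005,-0.031,-0.024,0.032,0,0,1, -0.005,-0.031,-0.023,0.032,0,0,1, -0.005,-0.032,-0.022,0.032,0,0,1, -0.005,-0.033,-0.021,0.032,0,0,1, -0.005,-0.033,-0.02,0.032,0,0,1]'; python3 -c "
from h import *; show()"
```

```text
t: 0.67
position: [0.2461, 0.4858, 0.2517]
tool_rot: [0.584, -0.396, 0.589, 0.394]
ft_force: [0.7, -0.4, 0.5]
finger_gap: 0.0853
t 0.67 q [ 1.0551 -0.1696  1.6888 -0.0002  1.6296 -0.1308] p [0.2461 0.4858 0.2517] F [ 0.7 -0.4  0.5] T [ 0.03 -0.02  0.  ] gap 0.0853
x [-0.0034 -0.0064 -1.    ] y [-0.9268  0.3755  0.0007] z [ 0.3755  0.9268 -0.0072]
t: 1.08
position: [0.344, 0.308, 0.2785]
tool_rot: [0.615, -0.347, 0.619, 0.344]
ft_force: [0.6, 0.6, 0.3]
finger_gap: 0.0854
t 1.08 q [ 0.677  -0.3623  1.8014 -0.0031  1.7078 -0.3434] p [0.344  0.308  0.2785] F [0.6 0.6 0.3] T [ 0.    0.04 -0.01] gap 0.0854
x [-0.0023 -0.0058 -1.    ] y [-0.8521  0.5234 -0.0011] z [ 0.5234  0.8521 -0.0061]
```

Run:
```python
from o import *
for r in to([.43,0.0,.28],ori(75,psi),10): print(r.tolist())
```

```text
total tool shift [ 1.000e-04 -2.345e-01 -2.175e-01] turn [ 0.5878 -0.2597 -0.0745] rows 10
[0.0, -0.0235, -0.0217, 0.0588, -0.026, -0.0075]
[-0.0004, -0.0247, -0.0203, 0.0588, -0.026, -0.0075]
[-0.0007, -0.0258, -0.0188, 0.0588, -0.026, -0.0075]
[-0.001, -0.0269, -0.0173, 0.0588, -0.026, -0.0075]
[-0.0012, -0.0279, -0.0156, 0.0588, -0.026, -0.0075]
[-0.0013, -0.0288, -0.0139, 0.0588, -0.026, -0.0075]
[-0.0015, -0.0295, -0.0122, 0.0588, -0.026, -0.0075]
[-0.0015, -0.0302, -0.0104, 0.0588, -0.026, -0.0075]
[-0.0016, -0.0308, -0.0085, 0.0588, -0.026, -0.0075]
[-0.0015, -0.0312, -0.0067, 0.0588, -0.026, -0.0075]
```

```bash
python3 -m creep '[0,-0.0235,-0.022,0.059,-0.026,-0.0075,1, 0,-0.025,-0.02,0.059,-0.026,-0.0075,1, -0.001,-0.026,-0.019,0.059,-0.026,-0.0075,1, -0.001,-0.027,-0.017,0.059,-0.026,-0.0075,1, -0.001,-0.028,-0.016,0.059,-0.026,-0.0075,1]' >/dev/null; python3 -c "
from h import *; show()"; python3 -m creep '[-0.001,-0.029,-0.014,0.059,-0.026,-0.0075,1, -0.0015,-0.03,-0.012,0.059,-0.026,-0.0075,1, -0.0015,-0.03,-0.01,0.059,-0.026,-0.0075,1, -0.0015,-0.031,-0.008,0.059,-0.026,-0.0075,1, -0.0015,-0.031,-0.007,0.059,-0.026,-0.0075,1]' > /dev/null; python3 -c "
from h import *; show()"
cat > fk.py <<'E'
from h import *
import json
from scipy.optimize import least_squares
Y=lambda a:R.from_euler('y',a); Z=lambda a:R.from_euler('z',a)
# zero: arm up; tool axes at zero: x_tool = up
def fk(q,p,s=(1,1)):
    H,a1,L1,a2,L2,Lt,off=p
    r1=Z(q[0]); r2=r1*Y(q[1]); r3=r2*Y(q[2]); r4=r3*Z(s[0]*q[3]); r5=r4*Y(q[4]); r6=r5*Z(s[1]*q[5])
    P=r1.apply([a1,off,H])+r2.apply([0,0,L1])+r3.apply([a2,0,L2])+r5.apply([0,0,Lt])
    # tool: x along z6, at q all planar down z_tool outward
    M=r6.as_matrix(); 
    T0=np.array([M[:,2],M[:,1],-M[:,0]]).T
    return P,T0
def load(): return [[np.array(v) for v in json.loads(l)] for l in open("log.jsonl")]
if __name__=="__main__":
    D=load()
    for s in((1,1),(1,-1),(-1,1),(-1,-1)):
        f=lambda p:np.concatenate([fk(q,p,s)[0]-x for q,x,r in D])
        r=least_squares(f,[.5,0,.4,0,.4,.2,.0])
        e=max(np.abs(fk(q,r.x,s)[1]-rot(t).as_matrix()).max() for q,x,t in D)
        print(s,r.x.round(4),np.abs(r.fun).max(),e)
E
python3 fk.py
```

```text
t 1.5 q [ 0.2699 -0.5723  1.9434  0.0368  1.6383 -0.4367] p [0.3887 0.1451 0.2803] F [ 0.8  0.6 -0.1] T [-0.04  0.   -0.01] gap 0.0853
x [ 0.117   0.0705 -0.9906] y [-0.6517  0.7582 -0.023 ] z [0.7494 0.6483 0.1347]
t 1.92 q [-0.207  -0.6187  1.9817  0.1571  1.5451 -0.592 ] p [ 0.4289 -0.0177  0.2821] F [ 0.7 -1.1  1. ] T [0.01 0.12 0.04] gap 0.0851
x [ 0.2561  0.1061 -0.9608] y [-0.3887  0.9214 -0.0019] z [0.8851 0.3739 0.2772]
(1, 1) [ 0.1376 -0.      0.4597  0.0814  0.6203  0.2897  0.0255] 5.016398407775569e-10 4.440892098500626e-16
(1, -1) [ 0.1376 -0.      0.4597  0.0814  0.6203  0.2897  0.0255] 5.016398407775569e-10 1.0862037285290316
(-1, 1) [ 0.3641 -0.0806  0.5546  0.737   0.6749 -0.0426  0.0349] 0.028572933353634367 0.30621777573192016
(-1, -1) [ 0.3641 -0.0806  0.5546  0.737   0.6749 -0.0426  0.0349] 0.028572933353634367 1.1151322012045128
```

```bash
cat > ik.py <<'E'
from fk import *
PR=least_squares(lambda p:np.concatenate([fk(q,p)[0]-x for q,x,r in load()]),[.5,0,.4,0,.4,.2,.0]).x
lo=np.array([-2.83,-.83,.07,-1.14,.01,-2.97]); hi=np.array([2.83,2.19,2.5,4.28,3,2.97])
def ik(P,M,q0):
    def f(q):
        p,m=fk(q,PR); return np.r_[(p-P)*5,R.from_matrix(m.T@M).as_rotvec()]
    r=least_squares(f,np.clip(q0,lo+1e-3,hi-1e-3),bounds=(lo,hi)); return r.x,np.abs(r.fun).max()
E
cat > plan.py <<'E'
from o import *; from ik import *
np.set_printoptions(precision=3,suppress=True)
q=load()[-1][0]
best=None
piv=np.array([B[0][0],B[0][1],.089])+.045*h
path=[("start",[.43,0,.28],75)]
for i in range(6): 
    w=(i+1)/6; path.append(("app",(1-w)*np.array([.43,0,.28])+w*(front-.06*h+[0,0,.0]),75*(1-w)))
path.append(("grip",front+.022*h,0))
r=.113
for p in range(0,103,10): path.append(("lift",piv-r*(np.cos(np.radians(p))*h-np.sin(np.radians(p))*np.array([0,0,1])),p))
for n,P,pi in path:
    q,e=ik(P,ori(pi),q); print(n,pi,np.round(P,3),q,round(e,4))
E
python3 plan.py
```

```text
start 75 [0.43 0.   0.28] [-0.156 -0.606  1.975  0.144  1.553 -0.572] 0.0
app 62.5 [ 0.429 -0.041  0.248] [-0.384 -0.723  2.127  0.347  1.404 -0.813] 0.0
app 50.00000000000001 [ 0.428 -0.082  0.216] [-0.637 -0.777  2.26   0.619  1.325 -1.118] 0.0
app 37.5 [ 0.427 -0.123  0.184] [-0.87  -0.729  2.362  0.91   1.318 -1.453] 0.0
app 25.000000000000004 [ 0.426 -0.164  0.153] [-1.048 -0.553  2.411  1.171  1.368 -1.796] 0.0
app 12.499999999999996 [ 0.425 -0.205  0.121] [-1.162 -0.263  2.393  1.374  1.473 -2.122] 0.0
app 0.0 [ 0.424 -0.246  0.089] [-1.222  0.072  2.313  1.512  1.626 -2.387] 0.0
grip 0 [ 0.498 -0.212  0.089] [-1.019  0.086  2.298  1.66   1.486 -2.388] 0.0
lift 0 [ 0.499 -0.212  0.089] [-1.018  0.086  2.298  1.661  1.486 -2.388] 0.0
lift 10 [ 0.5   -0.212  0.109] [-1.003 -0.088  2.3    1.512  1.357 -2.194] 0.0
lift 20 [ 0.505 -0.209  0.128] [-0.96  -0.22   2.272  1.333  1.257 -1.982] 0.0
lift 30 [ 0.512 -0.206  0.146] [-0.89  -0.301  2.216  1.128  1.19  -1.761] 0.0
lift 40 [ 0.523 -0.201  0.162] [-0.8   -0.332  2.139  0.907  1.159 -1.538] 0.0
lift 50 [ 0.535 -0.195  0.176] [-0.697 -0.32   2.046  0.682  1.168 -1.323] 0.0
lift 60 [ 0.55  -0.189  0.187] [-0.589 -0.271  1.942  0.471  1.216 -1.128] 0.0
lift 70 [ 0.566 -0.181  0.195] [-0.486 -0.195  1.83   0.285  1.299 -0.963] 0.0
lift 80 [ 0.583 -0.173  0.2  ] [-0.391 -0.098  1.714  0.129  1.407 -0.834] 0.0
lift 90 [ 0.601 -0.165  0.202] [-0.309  0.014  1.596  0.     1.532 -0.738] 0.0
lift 100 [ 0.619 -0.157  0.2  ] [-0.24   0.135  1.478 -0.108  1.665 -0.672] 0.0
```

```bash
cat > plan2.py <<'E'
from o import *; from ik import *
np.set_printoptions(precision=3,suppress=True)
q=load()[-1][0]
E_=np.array([L[0][0],L[0][1],.085])+.0675*h
def arc(p,r=.114,up=.002):
    M=ori(p); return E_+.004*M[:,2]-r*M[:,0]+[0,0,max(0,-np.cos(np.radians(p)))*.008+up]
pre=front-.08*h
if __name__=="__main__":
    a=[([.429,-.018,.282],75),([.415,-.10,.23],50),(pre+[0,0,.06],25),(pre,8),(front+.021*h-[0,0,.003],8)]
    for (P0,p0),(P1,p1) in zip(a,a[1:]):
        for w in(.33,.67,1):
            P=np.array(P0)*(1-w)+np.array(P1)*w; q,e=ik(P,ori(p0*(1-w)+p1*w),q); print(P,q,round(e,4))
    for r in to(a[1][0],ori(50)): print(r.tolist())
E
python3 plan2.py
```

```text
[ 0.424 -0.045  0.265] [-0.358 -0.688  2.067  0.285  1.472 -0.774] 0.0
[ 0.42  -0.073  0.247] [-0.534 -0.752  2.16   0.453  1.411 -0.962] 0.0
[ 0.415 -0.1    0.23 ] [-0.71  -0.781  2.241  0.636  1.387 -1.163] 0.0
[ 0.412 -0.151  0.203] [-0.92  -0.701  2.29   0.832  1.394 -1.436] 0.0
[ 0.409 -0.204  0.176] [-1.088 -0.54   2.301  1.005  1.422 -1.702] 0.0
[ 0.406 -0.255  0.149] [-1.205 -0.329  2.272  1.141  1.47  -1.934] 0.0
[ 0.406 -0.255  0.129] [-1.231 -0.25   2.298  1.23   1.493 -2.051] 0.0
[ 0.406 -0.255  0.109] [-1.252 -0.148  2.314  1.313  1.527 -2.174] 0.0
[ 0.406 -0.255  0.089] [-1.265 -0.033  2.318  1.385  1.572 -2.294] 0.0
[ 0.436 -0.241  0.088] [-1.182 -0.032  2.319  1.439  1.51  -2.286] 0.0
[ 0.467 -0.227  0.087] [-1.096 -0.024  2.314  1.495  1.445 -2.282] 0.0
[ 0.498 -0.213  0.086] [-1.014 -0.011  2.303  1.549  1.383 -2.282] 0.0
total tool shift [ 0.038 -0.07  -0.058] turn [-0.026 -0.417  0.016] rows 4
[0.0094, -0.0176, -0.0144, -0.0064, -0.1043, 0.004]
[0.0078, -0.0175, -0.0154, -0.0064, -0.1043, 0.004]
[0.0061, -0.0174, -0.0162, -0.0064, -0.1043, 0.004]
[0.0043, -0.0174, -0.0169, -0.0064, -0.1043, 0.004]
```

```bash
python3 -m creep '[0.009,-0.0175,-0.0145,-0.006,-0.104,0.004,0, 0.008,-0.0175,-0.0155,-0.006,-0.104,0.004,0, 0.006,-0.0175,-0.016,-0.006,-0.104,0.004,-0.3, 0.004,-0.0175,-0.017,-0.006,-0.104,0.004,-0.3]' >/dev/null
python3 - <<'E'
from plan2 import *
show()
for r in to(pre+[0,0,.06],ori(25)): print(r.tolist())
E
```

```text
t 2.25 q [-0.6485 -0.7733  2.2059  0.5671  1.3933 -1.0819] p [ 0.4174 -0.0921  0.2402] F [ 0.1 -0.1 -0.3] T [-0.13  0.31  0.  ] gap 0.0386
x [ 0.5499  0.2467 -0.798 ] y [-0.4094  0.9124 -0.0001] z [0.728  0.3268 0.6027]
total tool shift [ 0.0263 -0.1435 -0.1166] turn [-0.0046 -0.4876  0.0059] rows 5
[0.0053, -0.0287, -0.0233, -0.0009, -0.0975, 0.0012]
[0.0029, -0.0287, -0.0238, -0.0009, -0.0975, 0.0012]
[0.0006, -0.0287, -0.0239, -0.0009, -0.0975, 0.0012]
[-0.0018, -0.0286, -0.0239, -0.0009, -0.0975, 0.0012]
[-0.0042, -0.0286, -0.0236, -0.0009, -0.0975, 0.0012]
```

```bash
python3 -m creep '[0.005,-0.029,-0.0235,-0.001,-0.0975,0.001,-0.3, 0.003,-0.029,-0.024,-0.001,-0.0975,0.001,-0.3, 0.0005,-0.029,-0.024,-0.001,-0.0975,0.001,-0.3, -0.002,-0.029,-0.024,-0.001,-0.0975,0.001,-0.3, -0.004,-0.029,-0.0235,-0.001,-0.0975,0.001,-0.3]' >/dev/null
python3 - <<'E'
from plan2 import *
show()
for r in to(pre,ori(8)): print(r.tolist())
E
```

```text
t 2.67 q [-1.1677 -0.4412  2.2841  1.0829  1.4566 -1.8342] p [ 0.4044 -0.2351  0.1693] F [0.6 1.  0.3] T [-0.17  0.34  0.07] gap 0.0302
x [ 0.8012  0.3584 -0.4792] y [-0.415   0.9097 -0.0134] z [0.4312 0.2096 0.8776]
total tool shift [ 0.0325 -0.0174 -0.074 ] turn [ 0.0124 -0.3602  0.0054] rows 3
[0.0108, -0.0058, -0.0247, 0.0041, -0.1201, 0.0018]
[0.0078, -0.0059, -0.0258, 0.0041, -0.1201, 0.0018]
[0.0046, -0.006, -0.0265, 0.0041, -0.1201, 0.0018]
```

Lags by about a row; take this in four rows and watch force.

```bash
python3 -m creep '[0.008,-0.0045,-0.0185,0.003,-0.09,0.001,-0.3, 0.0065,-0.0045,-0.019,0.003,-0.09,0.001,-0.3, 0.0045,-0.0045,-0.0195,0.003,-0.09,0.001,-0.3, 0.003,-0.0045,-0.02,0.003,-0.09,0.001,-0.3, 0,0,0,0,0,0,-0.3]' >/dev/null
python3 - <<'E'
from plan2 import *
from cell import cams
show()
for r in to(pre,ori(8)): print(r.tolist())
crop(cams.get_image("side"),"s3.png",20,180,420,240,1.9)
E
```

```text
t 3.08 q [-1.2794 -0.0208  2.3167  1.3914  1.5702 -2.3014] p [ 0.4028 -0.2619  0.0861] F [-0.8  0.7 -0.7] T [-0.12  0.43  0.01] gap 0.0299
x [ 0.9086  0.3956 -0.134 ] y [-0.3989  0.917   0.0024] z [0.1238 0.0512 0.991 ]
total tool shift [0.0051 0.0054 0.0036] turn [-0.005   0.0053  0.0184] rows 1
[0.0051, 0.0054, 0.0036, -0.005, 0.0053, 0.0184]
```

View pics/s3.png

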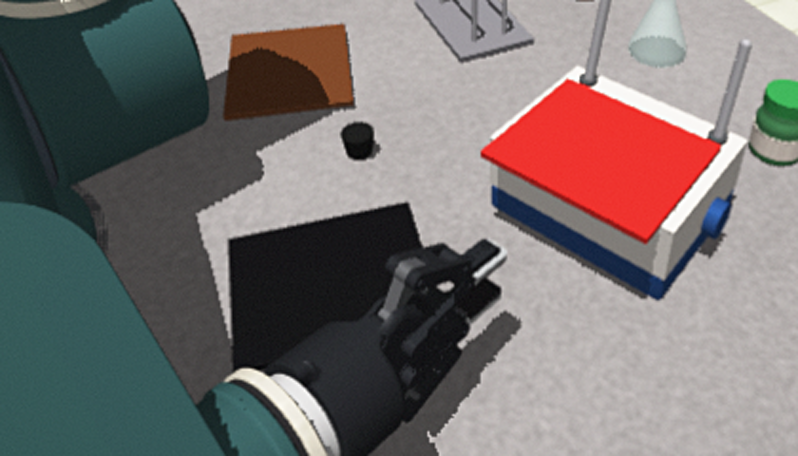

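The picture shows the open jaws at about (490,270), in front of the lip and facing it, with the block untouched. Next I insert.

Run:
```python
from plan2 import *
for r in to(front+.021*h-[0,0,.003],ori(8),5): print(r.tolist())
```

```text
total tool shift [0.106 0.008 0.012] turn [-0.001  0.001  0.018] rows 5
[0.0211, 0.0016, 0.0024, -0.0003, 0.0003, 0.0036]
[0.0212, 0.0015, 0.0024, -0.0003, 0.0003, 0.0036]
[0.0212, 0.0014, 0.0024, -0.0003, 0.0003, 0.0036]
[0.0212, 0.0013, 0.0024, -0.0003, 0.0003, 0.0036]
[0.0212, 0.0013, 0.0024, -0.0003, 0.0003, 0.0036]
```

```bash
python3 -m creep '[0.021,0.0016,0.0034,0,0,0.004,-0.3, 0.021,0.0015,0.0034,0,0,0.004,-0.3, 0.021,0.0015,0.0024,0,0,0.004,-0.3]' >/dev/null
python3 - <<'E'
from plan2 import *
show()
for r in to(front+.021*h-[0,0,.003],ori(8),3): print(r.tolist())
E
```

```text
t 3.38 q [-1.1194 -0.044   2.3123  1.4792  1.4532 -2.2648] p [ 0.4605 -0.2347  0.094 ] F [ 0.1 -0.5  0.3] T [-0.21  0.39  0.03] gap 0.0298
x [ 0.9037  0.4029 -0.145 ] y [-0.4078  0.9131 -0.0042] z [0.1307 0.0629 0.9894]
total tool shift [ 0.0435  0.005  -0.0017] turn [ 0.0028 -0.0059  0.0097] rows 3
[0.0145, 0.0017, -0.0006, 0.0009, -0.002, 0.0032]
[0.0145, 0.0016, -0.0006, 0.0009, -0.002, 0.0032]
[0.0145, 0.0016, -0.0006, 0.0009, -0.002, 0.0032]
```

```bash
python3 -m creep '[0.0145,0.0017,-0.002,0.001,-0.002,0.003,-0.3, 0.0145,0.0016,-0.0006,0.001,-0.002,0.003,-0.3, 0.0125,0.0016,0,0.001,-0.002,0.003,-0.3, 0,0,0,0,0,0,-0.3]' >/dev/null
python3 - <<'E'
from plan2 import *
from cell import cams
show()
for r in to(front+.021*h-[0,0,.003],ori(8),1): print(r.tolist())
crop(cams.get_image("side"),"s4.png",180,210,220,165,3.6)
E
```

```text
t 3.72 q [-1.0035 -0.0437  2.2995  1.5419  1.3753 -2.2658] p [ 0.5014 -0.2108  0.0994] F [ 0.3  0.2 -0.6] T [-0.28  0.53 -0.  ] gap 0.0301
x [ 0.8982  0.4151 -0.1449] y [-0.4224  0.9061 -0.0225] z [0.1219 0.0814 0.9892]
total tool shift [-0.0023  0.0002 -0.0139] turn [ 0.0232 -0.0057 -0.0038] rows 1
[-0.0023, 0.0002, -0.0139, 0.0232, -0.0057, -0.0038]
```

View pics/s4.png

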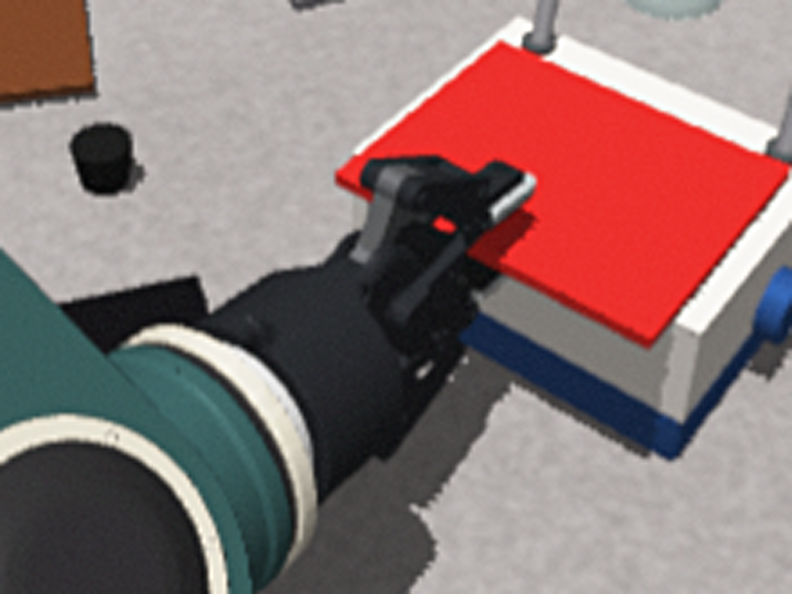

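Run:
```python
from plan2 import *
for p in (20,30):
    print(arc(p))
    for r in to(arc(p),ori(p),4): print(r.tolist())
```

```text
[ 0.505 -0.209  0.13 ]
total tool shift [ 0.    -0.001  0.03 ] turn [ 0.025  0.204 -0.001] rows 4
[0.0, -0.0001, 0.0075, 0.0061, 0.051, -0.0003]
[-0.0003, -0.0001, 0.0075, 0.0061, 0.051, -0.0003]
[-0.0007, -0.0, 0.0075, 0.0061, 0.051, -0.0003]
[-0.0011, 0.0, 0.0075, 0.0061, 0.051, -0.0003]
[ 0.513 -0.206  0.147]
total tool shift [ 0.007 -0.001  0.049] turn [0.025 0.379 0.001] rows 4
[0.0016, -0.0002, 0.0122, 0.0062, 0.0946, 0.0003]
[0.0005, -0.0002, 0.0123, 0.0062, 0.0946, 0.0003]
[-0.0007, -0.0001, 0.0123, 0.0062, 0.0946, 0.0003]
[-0.0019, -0.0, 0.0122, 0.0062, 0.0946, 0.0003]
```

```bash
python3 -m creep '[0,0,0.0075,0.006,0.051,0,-0.3, 0,0,0.0075,0.006,0.051,0,-0.3, -0.0007,0,0.0075,0.006,0.051,0,-0.3, -0.001,0,0.0075,0.006,0.051,0,-0.3, 0,0,0,0,0,0,-0.3]' >/dev/null
python3 - <<'E'
from plan2 import *
from cell import cams
show()
for r in to(arc(20),ori(20),1): print(r.tolist())
crop(cams.get_image("side"),"s5.png",180,210,220,165,3.6)
E
```

```text
t 4.18 q [-0.9579 -0.2536  2.2678  1.3111  1.2531 -1.9524] p [ 0.5039 -0.2098  0.1403] F [ 0.9 -0.3  1. ] T [-0.26  0.44 -0.02] gap 0.0299
x [ 0.8531  0.3829 -0.3544] y [-0.4143  0.91   -0.0141] z [0.3171 0.1588 0.935 ]
total tool shift [ 0.0049  0.0002 -0.0094] turn [ 0.0125 -0.0132  0.0068] rows 1
[0.0049, 0.0002, -0.0094, 0.0125, -0.0132, 0.0068]
```

View pics/s5.png

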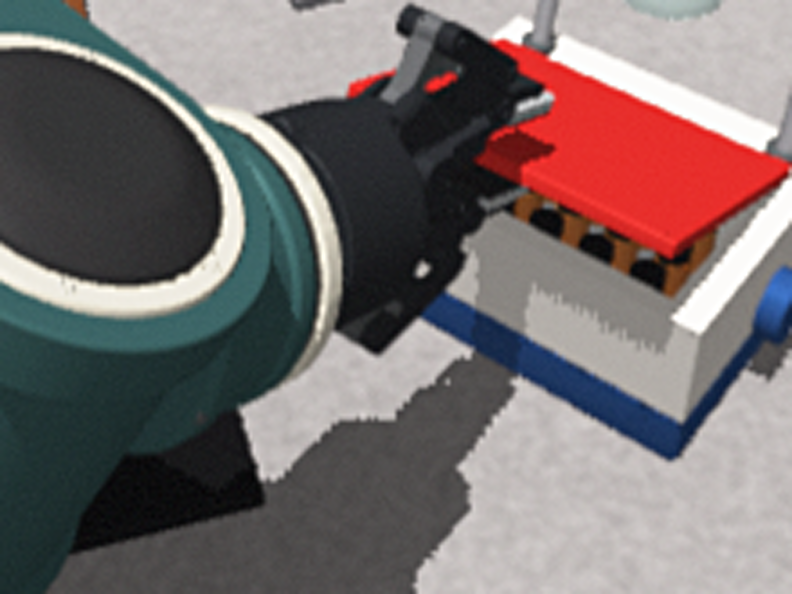

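Run:
```python
from plan2 import *
for r in to(arc(26,.114,0),ori(26),2): print(r.tolist())
```

```text
total tool shift [ 0.006 -0.     0.002] turn [0.012 0.094 0.007] rows 2
[0.0031, -0.0002, 0.0008, 0.0061, 0.047, 0.0034]
[0.0031, -0.0002, 0.0009, 0.0061, 0.047, 0.0034]
```

```bash
python3 -m creep '[0.003,0,0,0.006,0.047,0.003,-0.3, 0.003,0,0,0.006,0.04,0.003,-0.5, 0,0,0,0,0,0,-0.7,0,0,0,0,0,0,-1,0,0,0,0,0,0,-1]' >/dev/null; python3 -c "
from plan2 import *
show(); print(to(arc(26),ori(26),1))"; python3 -m creep '[0,0,0,0,0,0,-1,0,0,0,0,0,0,-1]'>/dev/null;  python3 - <<'E'
from plan2 import *
from cell import cams
show()
for r in to(arc(26),ori(26),1): print(r.tolist())
crop(cams.get_image("side"),"s6.png",180,190,220,165,3.6)
E
```

```text
t 4.65 q [-0.9274 -0.277   2.2501  1.2252  1.2163 -1.8666] p [ 0.5067 -0.2071  0.1379] F [ 1.  -0.5  0.3] T [-0.02  0.03 -0.18] gap 0.0064
x [ 0.8229  0.3734 -0.4283] y [-0.4152  0.9097 -0.0046] z [0.3879 0.1816 0.9036]
total tool shift [ 0.0012 -0.0013  0.0035] turn [0.0037 0.0112 0.0029] rows 1
[array([ 0.0012, -0.0013,  0.0035,  0.0037,  0.0112,  0.0029])]
t 4.82 q [-0.9292 -0.2758  2.2517  1.2284  1.2178 -1.8696] p [ 0.5062 -0.2072  0.1373] F [ 1.  -0.   0.5] T [-0.   -0.04 -0.14] gap 0.0062
x [ 0.8239  0.3739 -0.4258] y [-0.4146  0.91   -0.0033] z [0.3862 0.1793 0.9048]
total tool shift [ 0.0014 -0.0014  0.0043] turn [0.0023 0.0139 0.0029] rows 1
[0.0014, -0.0014, 0.0043, 0.0023, 0.0139, 0.0029]
```

View pics/s6.png

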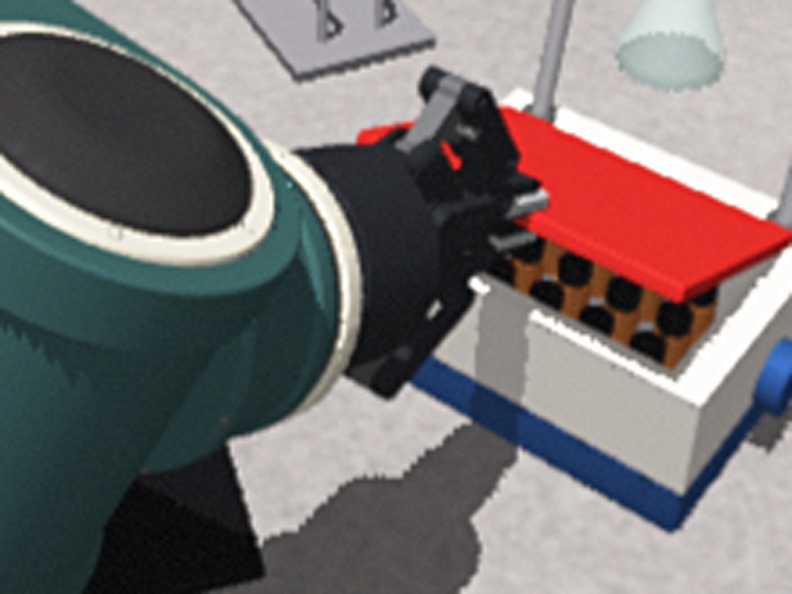

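Run:
```python
from plan2 import *
for r in to(arc(52,.114,.003),ori(52),5): print(r.tolist())
print([ (arc(p)).round(3).tolist() for p in (26,39,52)])
```

```text
total tool shift [ 0.015 -0.002  0.055] turn [0.001 0.468 0.003] rows 5
[0.003, -0.0003, 0.0109, 0.0003, 0.0935, 0.0007]
[0.0019, -0.0003, 0.0112, 0.0003, 0.0935, 0.0007]
[0.0009, -0.0003, 0.0113, 0.0003, 0.0935, 0.0007]
[-0.0002, -0.0003, 0.0113, 0.0003, 0.0935, 0.0007]
[-0.0012, -0.0003, 0.0113, 0.0003, 0.0935, 0.0007]
[[0.51, -0.207, 0.141], [0.523, -0.201, 0.162], [0.54, -0.193, 0.179]]
```

```bash
python3 -m creep '[0.001,0,0.014,0,0.0935,0.001,-1, 0.0005,0,0.0115,0,0.0935,0.001,-1, 0.0005,0,0.0107,0,0.0935,0.001,-1, 0.0005,0,0.0107,0,0.0935,0.001,-1, 0.0005,0,0.0107,0,0.0935,0.001,-1]' >/dev/null
python3 - <<'E'
from plan2 import *
show(); 
for r in to(arc(52,.114,.003),ori(52),1): print(r.tolist())
E
```

```text
t 5.28 q [-0.6722 -0.3156  2.0207  0.6241  1.1811 -1.2595] p [ 0.5367 -0.1944  0.1806] F [0.3 2.7 0.8] T [ 0.24 -0.35  0.25] gap 0.0061
x [ 0.5525  0.2511 -0.7947] y [-0.4084  0.9128  0.0045] z [0.7265 0.3221 0.6069]
total tool shift [ 0.0025 -0.0002  0.0027] turn [-0.0094 -0.011   0.0016] rows 1
[0.0025, -0.0002, 0.0027, -0.0094, -0.011, 0.0016]
```

```bash
python3 -m creep '[0.002,0,0.0125,-0.004,0.085,0.001,-1, 0.001,0,0.011,-0.004,0.085,0,-1, 0.0005,0,0.0105,0,0.09,0,-1, 0.0005,0,0.0105,0,0.09,0,-1, 0.0005,0,0.0105,0,0.09,0,-1]' >/dev/null
python3 - <<'E'
from plan2 import *
from cell import cams
show(); 
for r in to(arc(78,.114,.003),ori(78),1): print(r.tolist())
crop(cams.get_image("side"),"s7.png",180,140,220,165,3.6)
E
```

```text
t 5.7 q [-0.3954 -0.1085  1.7158  0.1372  1.3993 -0.8351] p [ 0.5843 -0.1739  0.2063] F [-0.2  0.6 -1.7] T [-0.03  0.24  0.01] gap 0.0061
x [ 0.1765  0.0724 -0.9816] y [-0.4121  0.9111 -0.0069] z [0.8939 0.4058 0.1906]
total tool shift [ 0.0056  0.0009 -0.002 ] turn [-0.003  -0.0177  0.0077] rows 1
[0.0056, 0.0009, -0.002, -0.003, -0.0177, 0.0077]
```

View pics/s7.png

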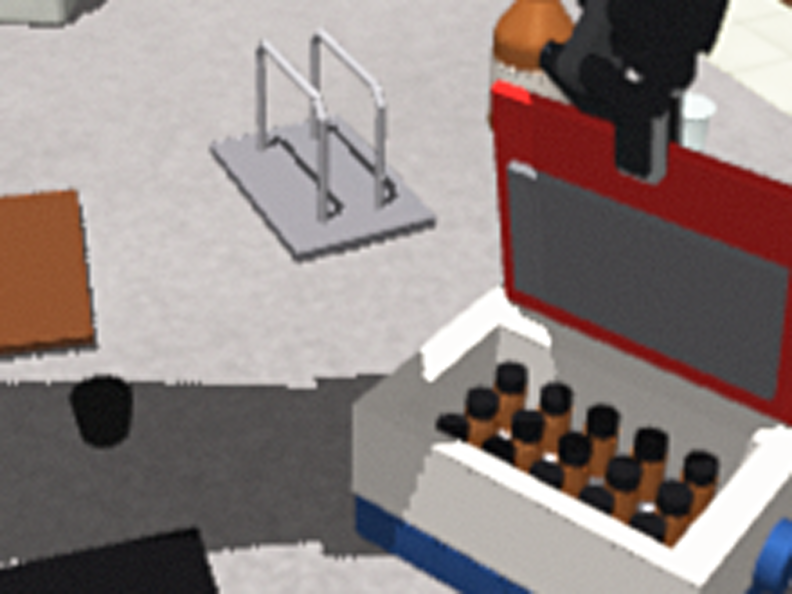

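The lid is nearly upright at (640,250), held by its top edge. Next I tip it past vertical.

Run:
```python
from plan2 import *
s,M=show()
# 4 rows along arc
import numpy as np
for r in to(arc(99,.114,.003),ori(99),4): print(r.tolist())
```

```text
t 5.75 q [-0.3902 -0.1025  1.7092  0.1322  1.4034 -0.8302] p [ 0.5863 -0.1729  0.2066] F [-1.7  2.3 -2.3] T [-0.02  0.25  0.07] gap 0.0063
x [ 0.171   0.0702 -0.9828] y [-0.4131  0.9107 -0.0068] z [0.8945 0.4072 0.1847]
total tool shift [0.0124 0.0009 0.0368] turn [-0.0032  0.3428  0.0069] rows 4
[0.0031, 0.0002, 0.0092, -0.0008, 0.0857, 0.0017]
[0.0023, 0.0002, 0.0094, -0.0008, 0.0857, 0.0017]
[0.0015, 0.0002, 0.0096, -0.0008, 0.0857, 0.0017]
[0.0007, 0.0002, 0.0097, -0.0008, 0.0857, 0.0017]
```

```bash
python3 -m creep '[0.002,0,0.0085,-0.001,0.08,0.002,-1, 0.002,0,0.009,-0.001,0.08,0.002,-1, 0.0015,0,0.009,-0.001,0.08,0.002,-1, 0.001,0,0.0085,-0.001,0.07,0.002,-1, 0,0,0,0,0,0,-1]' >/dev/null
python3 - <<'E'
from plan2 import *
from cell import cams
show(); 
for r in to(arc(100,.114,.0),ori(100),1): print(r.tolist())
crop(cams.get_image("side"),"s8.png",180,100,260,195,3)
crop(cams.get_image("top"),"t8.png",270,100,160,120,5)
E
```

```text
t 6.17 q [-0.2471  0.1206  1.4843 -0.0879  1.644  -0.6816] p [ 0.622  -0.1568  0.2045] F [-1.  -2.   4.1] T [-0.41  0.35 -0.  ] gap 0.0067
x [-0.1251 -0.0588 -0.9904] y [-0.4194  0.9078 -0.0009] z [ 0.8991  0.4153 -0.1382]
total tool shift [0.0063 0.001  0.0022] turn [0.0035 0.0358 0.0014] rows 1
[0.0063, 0.001, 0.0022, 0.0035, 0.0358, 0.0014]
```

View pics/s8.png

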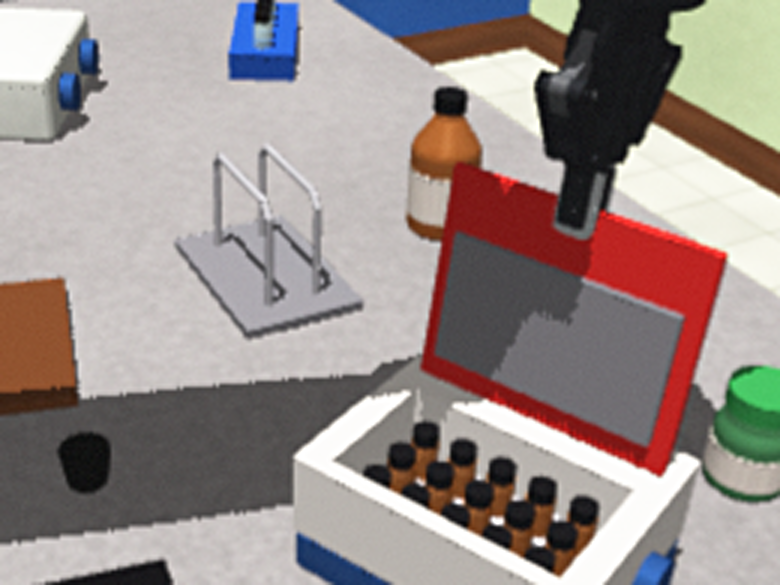

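View pics/t8.png

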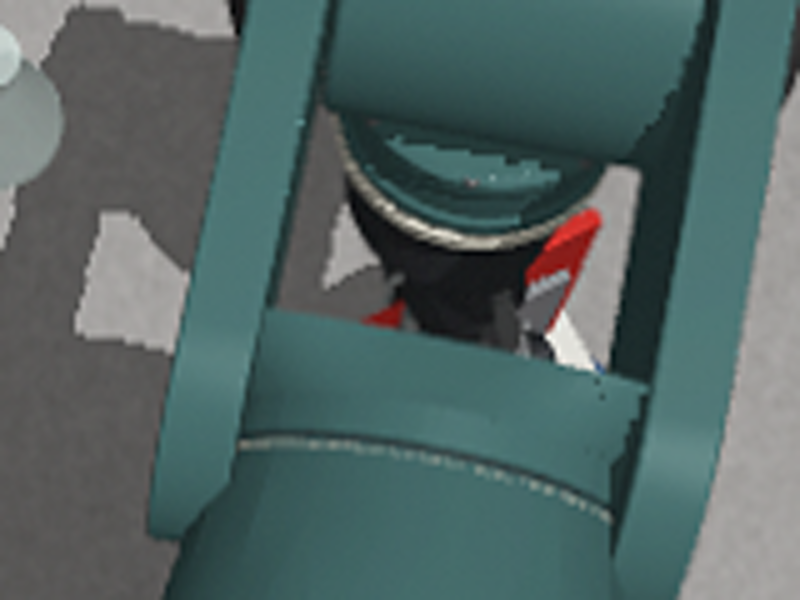

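```bash
python3 -m creep '[0.003,0.001,0.0012,0.003,0.02,0.001,-1,0,0,0,0,0,0,-1]' >/dev/null
python3 - <<'E'
from plan2 import *
show(); 
for r in to(arc(101,.114,.0),ori(101),1): print(r.tolist())
E
```

```text
t 6.43 q [-0.2425  0.1285  1.4761 -0.0969  1.6537 -0.6749] p [ 0.623  -0.1566  0.2048] F [-0.1  0.2 -2.4] T [ 0.02 -0.14  0.03] gap 0.0061
x [-0.1361 -0.0657 -0.9885] y [-0.4171  0.9089 -0.003 ] z [ 0.8986  0.4119 -0.1511]
total tool shift [0.0067 0.0012 0.0033] turn [0.0005 0.0403 0.0031] rows 1
[0.0067, 0.0012, 0.0033, 0.0005, 0.0403, 0.0031]
```

```bash
python3 -m creep '[0.005,0.001,0.002,0,0.02,0.002,-1,0.003,0,0.001,0,0.01,0,-1]' >/dev/null
python3 - <<'E'
from plan2 import *
show(); 
for r in to(arc(101,.114,.0),ori(101),1): print(r.tolist())
E
python3 -m creep '[0.003,0,0.001,0,0.01,0,-1,0.002,0,0,0,0,0,-1]' >/dev/null
python3 - <<'E'
from plan2 import *
show(); 
for r in to(arc(101,.114,.0),ori(101),1): print(r.tolist())
E
```

```text
t 6.6 q [-0.2328  0.1458  1.4601 -0.1129  1.6677 -0.6661] p [ 0.6267 -0.1558  0.2039] F [-2.1  8.7 20.4] T [ 1.3   1.06 -0.26] gap 0.0063
x [-0.1538 -0.0788 -0.985 ] y [-0.4172  0.9088 -0.0075] z [ 0.8957  0.4098 -0.1726]
total tool shift [ 0.0064  0.0021 -0.0004] turn [-0.0002  0.0185  0.0076] rows 1
[0.0064, 0.0021, -0.0004, -0.0002, 0.0185, 0.0076]
t 6.77 q [-0.2291  0.1513  1.4549 -0.1173  1.6719 -0.6639] p [ 0.6282 -0.1549  0.2037] F [-1.1  3.2 15.4] T [ 0.41  0.97 -0.17] gap 0.0063
x [-0.1588 -0.0825 -0.9839] y [-0.4185  0.9082 -0.0086] z [ 0.8942  0.4104 -0.1787]
total tool shift [ 0.0065  0.0019 -0.0021] turn [0.0009 0.0123 0.0089] rows 1
[0.0065, 0.0019, -0.0021, 0.0009, 0.0123, 0.0089]
```

```bash
python3 -m creep '[0,0,0,0,0,0,-0.75,0,0,0,0,0,0,-0.6,0,0,0,0,0,0,-0.4,0,0,0,0,0,0,-0.4]' >/dev/null
python3 - <<'E'
from plan2 import *
from cell import cams
show()
crop(cams.get_image("side"),"s9.png",180,100,260,195,3)
E
```

```text
t 7.1 q [-0.2294  0.1535  1.4557 -0.1164  1.6731 -0.6654] p [ 0.6277 -0.1548  0.2019] F [ 0.1 -0.4  0.1] T [-0.02 -0.08 -0.05] gap 0.0257
x [-0.1626 -0.0807 -0.9834] y [-0.4194  0.9078 -0.0052] z [ 0.8931  0.4116 -0.1814]
```

View pics/s9.png

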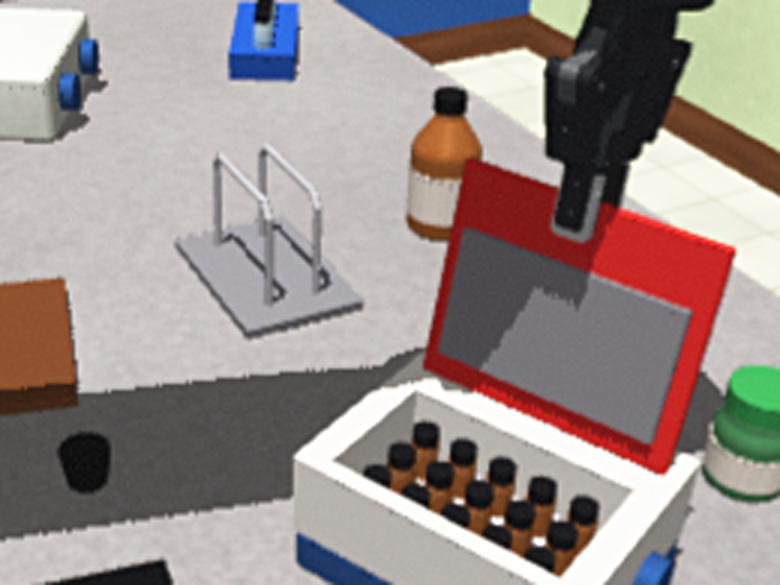

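The fingers are open around the top edge at (600,200) and the lid still leans. I back off along the tool axis and check it stands alone.

```bash
python3 -m creep '[-0.012,0,0,0,0,0,-0.3,-0.02,0,0,0,0,0,-0.2,-0.02,0,0,0,0,0,-0.2,-0.02,0,0,0,0,0,-0.2]' >/dev/null; python3 -m creep '[0,0,0,0,0,0,-0.2,0,0,0,0,0,0,-0.2,0,0,0,0,0,0,-0.2]' >/dev/null
python3 - <<'E'
from plan2 import *
from cell import cams
show()
d=cams.get_image("side"); import pickle; pickle.dump(d,open("d10.pkl","wb"))
crop(d,"s10.png",300,90,130,170,4.5/1.3)
E
```

```text
t 7.73 q [-0.2174  0.1609  1.3267 -0.1167  1.799  -0.6675] p [ 0.6395 -0.1488  0.277 ] F [-0.3  0.6 -0.5] T [-0.02 -0.1  -0.04] gap 0.0342
x [-0.1662 -0.0794 -0.9829] y [-0.4189  0.908  -0.0026] z [ 0.8927  0.4113 -0.1842]
```

View pics/s10.png

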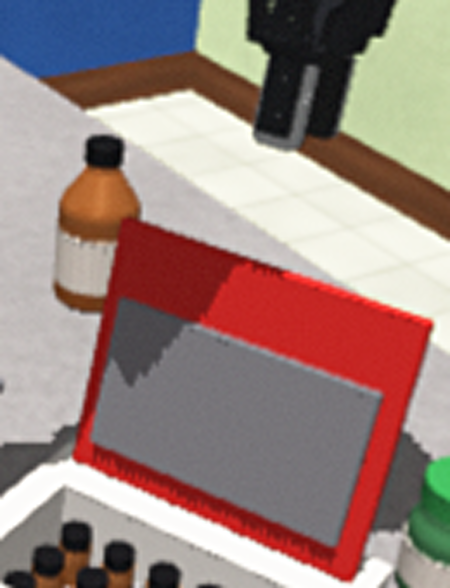

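```bash
cat > fitlid.py <<'E'
from plan2 import *
def fitlean(D,px):
    def pts(p):
        x,y,yaw,l=p
        hh=np.array([np.cos(yaw),np.sin(yaw),0]); le=np.array([-hh[1],hh[0],0]); u=np.array([0,0,1.])
        up=np.sin(l)*hh+np.cos(l)*u
        b=np.array([x,y,.085+.008*np.sin(l)])
        return np.array([b+.135*up+.08*le,b+.135*up-.08*le,b-.08*le,b+.08*le])
    r=least_squares(lambda p:(proj(D,pts(p))-px).ravel(),[E_[0],E_[1],psi,.2])
    return r.x,np.abs(r.fun).max(),pts(r.x)
if __name__=="__main__":
    import pickle
    D=pickle.load(open("d10.pkl","rb"))
    px=c1([(122,220),(432,322),(345,578),(78,458)],300,90,4.5/1.3)
    x,e,P=fitlean(D,px); print(x,np.degrees(x[3]),e); print(P)
    print("block frame base",R.from_euler('z',-psi).apply([*(x[:2]-B[0][:2]),0]))
    crop(D,"ov10.png",300,90,130,170,3,lines=[proj(D,np.vstack([P,P[:1]]))])
E
python3 fitlid.py
```

```text
[ 0.608 -0.162  0.417  0.194] 11.136493549564095 1.705998412537781
[[ 0.599 -0.079  0.219]
 [ 0.664 -0.225  0.219]
 [ 0.64  -0.236  0.087]
 [ 0.575 -0.089  0.087]]
block frame base [ 0.052 -0.     0.   ]
```

View pics/ov10.png

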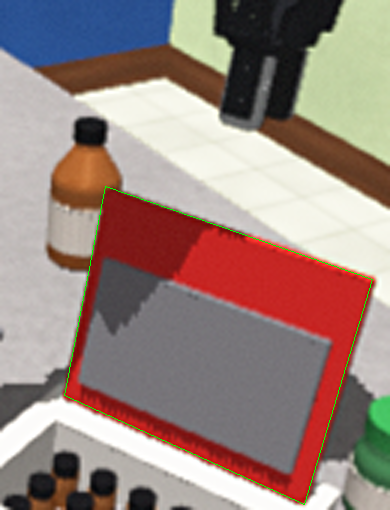

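Run:
```python
from plan2 import *
np.set_printoptions(precision=4,suppress=True)
for r in to([.630,-.1525,.1965],ori(102),4): print(r.tolist())
```

```text
total tool shift [0.0805 0.0007 0.0049] turn [0.0024 0.0237 0.0027] rows 4
[0.0201, 0.0002, 0.0012, 0.0006, 0.0059, 0.0007]
[0.0201, 0.0002, 0.0013, 0.0006, 0.0059, 0.0007]
[0.0201, 0.0002, 0.0015, 0.0006, 0.0059, 0.0007]
[0.0201, 0.0001, 0.0016, 0.0006, 0.0059, 0.0007]
```

```bash
python3 -m creep '[0.02,0,0.002,0,0.008,0.001,-0.2,0.02,0,0.002,0,0.008,0.001,-0.2,0.02,0,0.001,0,0.006,0,-0.2,0,0,0,0,0,0,-0.2]' >/dev/null
python3 - <<'E'
from plan2 import *
np.set_printoptions(precision=4,suppress=True)
show()
for r in to([.630,-.1525,.1965],ori(102),1): print(r.tolist())
E
```

```text
t 8.12 q [-0.2189  0.175   1.4179 -0.1274  1.7164 -0.6584] p [ 0.6322 -0.1518  0.2119] F [ 0.3  0.1 -0.9] T [ 0.08 -0.13 -0.01] gap 0.034
x [-0.1901 -0.0865 -0.978 ] y [-0.4183  0.9083  0.001 ] z [ 0.8882  0.4092 -0.2088]
total tool shift [0.0155 0.0003 0.001 ] turn [ 0.0025 -0.0009 -0.0005] rows 1
[0.0155, 0.0003, 0.001, 0.0025, -0.0009, -0.0005]
```

```bash
python3 -m creep '[0.015,0,0.0005,0,0,0,-0.2,0.003,0,0,0,0,0,-0.4,0,0,0,0,0,0,-0.55]' >/dev/null
python3 - <<'E'
from plan2 import *
from cell import cams
np.set_printoptions(precision=4,suppress=True)
show()
for r in to([.630,-.1525,.1965],ori(102),1): print(r.tolist())
crop(cams.get_image("side"),"s11.png",300,90,130,110,5)
E
```

```text
t 8.37 q [-0.2219  0.1768  1.4485 -0.1273  1.6877 -0.6576] p [ 0.6282 -0.1531  0.1919] F [ 0.3 -0.4  0.8] T [ 0.09 -0.09  0.02] gap 0.0195
x [-0.1937 -0.0855 -0.9773] y [-0.4181  0.9084  0.0034] z [ 0.8875  0.4093 -0.2118]
total tool shift [-0.0049 -0.0002  0.0008] turn [ 0.0028 -0.0039 -0.0029] rows 1
[-0.0049, -0.0002, 0.0008, 0.0028, -0.0039, -0.0029]
```

View pics/s11.png

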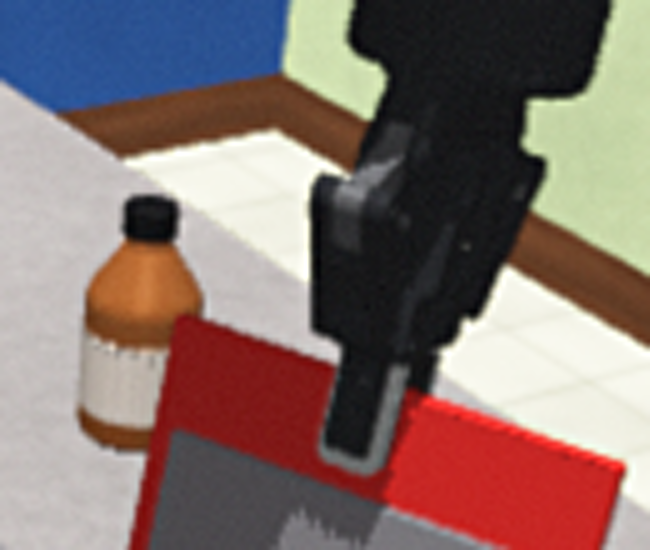

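```bash
python3 -m creep '[-0.004,0,0,0,0,0,-0.6,0,0,0,0,0,0,-1,0,0,0,0,0,0,-1,0,0,0,0,0,0,-1,0,0,0,0,0,0,-1]' >/dev/null
python3 - <<'E'
from plan2 import *
from cell import cams
np.set_printoptions(precision=4,suppress=True)
show()
D=cams.get_image("side")
crop(D,"s12.png",300,90,130,170,4.5/1.3)
E
```

```text
t 8.83 q [-0.221   0.1755  1.4371 -0.1274  1.6979 -0.6577] p [ 0.6298 -0.1528  0.1997] F [-1.9 -1.3 -2.2] T [ 0.06  0.08 -0.07] gap 0.0063
x [-0.1914 -0.0861 -0.9777] y [-0.4178  0.9085  0.0017] z [ 0.8881  0.4089 -0.2098]
```

View pics/s12.png

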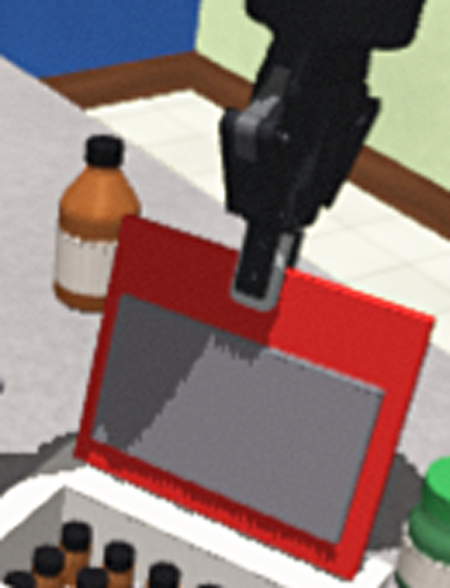

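Run:
```python
from plan2 import *
np.set_printoptions(precision=4,suppress=True)
q=load()[-1][0]; ky=K[0][2]
for P,p,y in (([.632,-.152,.33],100,psi),([.62,-.05,.33],95,.2),([.6,.06,.32],90,.0),([K[0][0],K[0][1],.30],90,ky),([K[0][0],K[0][1],.125],90,ky)):
    q,e=ik(P,ori(p,y),q); print(P,q,e)
for r in to([.628,-.153,.33],ori(101),5): print(r.tolist())
```

```text
[0.632, -0.152, 0.33] [-0.228   0.141   1.2632 -0.1114  1.8743 -0.6832] 1.1102230246251565e-15
[0.62, -0.05, 0.33] [-0.1091  0.0448  1.3608 -0.0274  1.8191 -0.3147] 2.6414126956016762e-11
[0.6, 0.06, 0.32] [ 0.0574 -0.0501  1.4697  0.      1.722   0.0574] 5.436127553821459e-11
[np.float64(0.5911403760780582), np.float64(0.16661318024481217), 0.3] [ 0.2332 -0.026   1.4782  0.      1.6894  0.2539] 2.4123280465199984e-12
[np.float64(0.5911403760780582), np.float64(0.16661318024481217), 0.125] [ 0.2332  0.033   1.703  -0.      1.4055  0.2539] 8.398516117140915e-13
total tool shift [-0.1271  0.0008 -0.0291] turn [ 0.0022 -0.0194 -0.0014] rows 5
[-0.0254, 0.0002, -0.0058, 0.0004, -0.0039, -0.0003]
[-0.0254, 0.0002, -0.0057, 0.0004, -0.0039, -0.0003]
[-0.0255, 0.0001, -0.0056, 0.0004, -0.0039, -0.0003]
[-0.0255, 0.0001, -0.0055, 0.0004, -0.0039, -0.0003]
[-0.0255, 0.0001, -0.0054, 0.0004, -0.0039, -0.0003]
```

```bash
python3 -m creep '[-0.012,0,-0.004,0,0,0,-1,-0.02,0,-0.004,0,0,0,-1,-0.028,0,-0.005,0,0,0,-1,-0.03,0,-0.005,0,0,0,-1,-0.03,0,-0.005,0,0,0,-1]' >/dev/null
python3 - <<'E'
from plan2 import *
from cell import cams
np.set_printoptions(precision=4,suppress=True)
show()
D=cams.get_image("side")
crop(D,"s13.png",200,30,260,195,3)
for r in to([.62,-.05,.33],ori(95,.2),5): print(r.tolist())
E
```

```text
t 9.3 q [-0.2192  0.1627  1.2562 -0.1325  1.9001 -0.6833] p [ 0.6306 -0.1514  0.3219] F [ 0.3 -0.  -0.9] T [ 0.07 -0.22 -0.  ] gap 0.0064
x [-0.2007 -0.0833 -0.9761] y [-0.4182  0.9083  0.0084] z [ 0.8859  0.4099 -0.2171]
total tool shift [-0.0072  0.097   0.0313] turn [ 0.2296 -0.1254  0.0311] rows 5
[-0.0014, 0.0194, 0.0063, 0.0459, -0.0251, 0.0062]
[-0.0012, 0.0197, 0.0054, 0.0459, -0.0251, 0.0062]
[-0.0009, 0.0199, 0.0045, 0.0459, -0.0251, 0.0062]
[-0.0007, 0.0201, 0.0036, 0.0459, -0.0251, 0.0062]
[-0.0005, 0.0202, 0.0027, 0.0459, -0.0251, 0.0062]
```

View pics/s13.png

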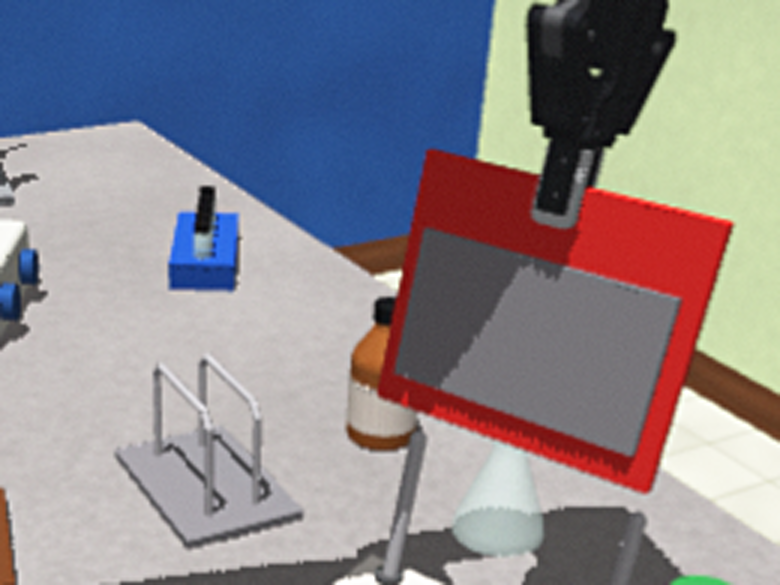

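The lid, spanning about (380,150) to (730,490), is held clear above the posts. I carry it toward the rack.

```bash
python3 -m creep '[-0.001,0.0195,0.006,0.046,-0.025,0.006,-1,-0.001,0.02,0.0055,0.046,-0.025,0.006,-1,-0.001,0.02,0.0045,0.046,-0.025,0.006,-1,-0.001,0.02,0.0035,0.046,-0.025,0.006,-1,0,0.02,0.0025,0.046,-0.025,0.006,-1]' >/dev/null
python3 - <<'E'
from plan2 import *
np.set_printoptions(precision=4,suppress=True)
show()
for r in to([.6,.06,.31],ori(90,0),5): print(r.tolist())
E
```

```text
t 9.77 q [-0.1088  0.0376  1.3552 -0.0263  1.8188 -0.3025] p [ 0.6202 -0.0495  0.3378] F [ 0.4  0.1 -2.2] T [-0.02 -0.07 -0.02] gap 0.0069
x [-0.0723 -0.0177 -0.9972] y [-0.1872  0.9823 -0.0039] z [ 0.9797  0.1864 -0.0743]
total tool shift [0.0273 0.1115 0.0027] turn [ 0.1881 -0.0738  0.0109] rows 5
[0.0055, 0.0223, 0.0005, 0.0376, -0.0148, 0.0022]
[0.0055, 0.0223, -0.0004, 0.0376, -0.0148, 0.0022]
[0.0055, 0.0222, -0.0013, 0.0376, -0.0148, 0.0022]
[0.0056, 0.0222, -0.0022, 0.0376, -0.0148, 0.0022]
[0.0056, 0.0221, -0.0031, 0.0376, -0.0148, 0.0022]
```

```bash
python3 -m creep '[0.0055,0.0223,0.0005,0.038,-0.015,0.002,-1,0.0055,0.0223,-0.0005,0.038,-0.015,0.002,-1,0.0055,0.0223,-0.001,0.038,-0.015,0.002,-1,0.0055,0.0223,-0.002,0.038,-0.015,0.002,-1,0.0055,0.022,-0.003,0.038,-0.015,0.002,-1]' >/dev/null
python3 - <<'E'
from plan2 import *
np.set_printoptions(precision=4,suppress=True)
show()
for r in to([K[0][0],K[0][1],.27],ori(90,K[0][2]),5): print(r.tolist())
E
```

```text
t 10.18 q [ 0.065  -0.0585  1.4845 -0.0001  1.7022  0.0784] p [0.5996 0.0646 0.3158] F [ 0.4 -0.1 -2. ] T [-0.03  0.04  0.02] gap 0.0068
x [ 0.0134  0.0008 -0.9999] y [0.0134 0.9999 0.001 ] z [ 0.9998 -0.0134  0.0134]
total tool shift [ 0.0458  0.1019 -0.0105] turn [ 0.0073  0.0134 -0.001 ] rows 5
[0.0092, 0.0204, -0.0021, 0.0015, 0.0027, -0.0002]
[0.0092, 0.0204, -0.0021, 0.0015, 0.0027, -0.0002]
[0.0092, 0.0204, -0.0021, 0.0015, 0.0027, -0.0002]
[0.0092, 0.0204, -0.0021, 0.0015, 0.0027, -0.0002]
[0.0092, 0.0204, -0.0021, 0.0015, 0.0027, -0.0002]
```

```bash
python3 -m creep '[0.009,0.0205,-0.002,0.0015,0.0025,0,-1,0.009,0.0205,-0.002,0.0015,0.0025,0,-1,0.009,0.0205,-0.002,0.0015,0.0025,0,-1,0.009,0.02,-0.002,0.0015,0.0025,0,-1,0.009,0.018,-0.002,0.0015,0.0025,0,-1]' >/dev/null;python3 -m creep '[0,0,0,0,0,0,-1]' >/dev/null
python3 - <<'E'
from plan2 import *
from cell import cams
np.set_printoptions(precision=4,suppress=True)
show()
for r in to([K[0][0],K[0][1],.27],ori(90,K[0][2]),1): print(r.tolist())
import pickle
S=cams.get_image("side");t=cams.get_image("top");w=cams.get_image("wrist"); pickle.dump((S,t,w),open("d14.pkl","wb"))
crop(S,"s14.png",180,40,160,180,3.3)
crop(t,"t14.png",150,130,130,110,5)
crop(w,"w14.png",0,0,560,420,1)
E
```

```text
t 10.68 q [ 0.2425 -0.0304  1.5229  0.0011  1.6407  0.2635] p [0.5891 0.1723 0.2748] F [ 0.1  1.3 -1.9] T [-0.01  0.06  0.06] gap 0.0064
x [ 0.0079  0.0031 -1.    ] y [0.0208 0.9998 0.0032] z [ 0.9998 -0.0208  0.0078]
total tool shift [ 0.0048 -0.0057  0.0022] turn [-0.0001  0.0078 -0.0032] rows 1
[0.0048, -0.0057, 0.0022, -0.0001, 0.0078, -0.0032]
```

View pics/s14.png

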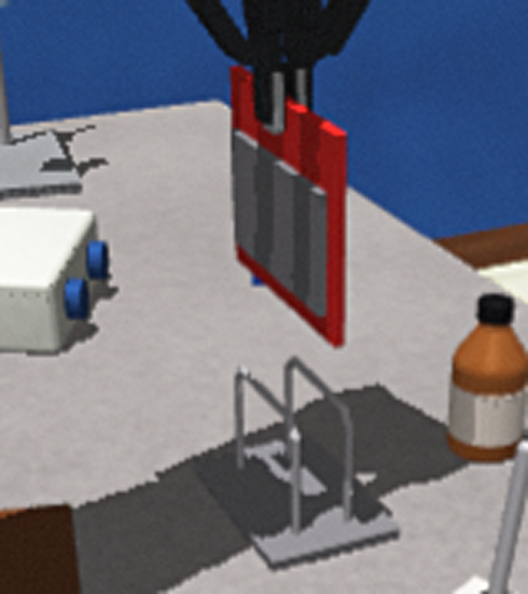

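View pics/t14.png

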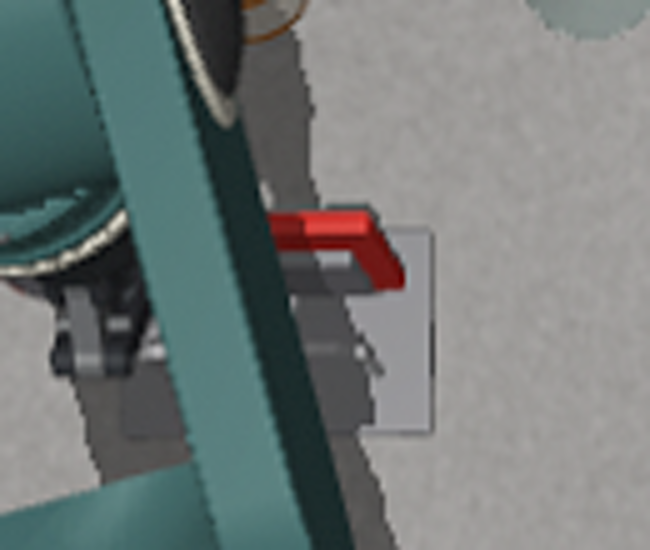

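View pics/w14.png

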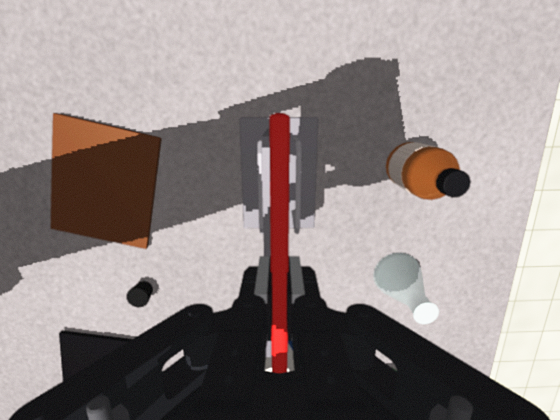

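Run:
```python
from plan2 import *
import pickle
S,t,w=pickle.load(open("d14.pkl","rb"))
s=st(False); M=rot(s["tool_rot"]).as_matrix(); P=s["position"]
def model(dep=.020,dy=0,dz=0):
    top=-dep; bot=top+.135
    f=[[top,.08,-.004],[top,-.08,-.004],[bot,-.08,-.004],[bot,.08,-.004],[top,.08,-.004]]
    g=[[top,-.08,-.004],[top,-.08,.004],[bot,-.08,.004],[bot,-.08,-.004]]
    return [P+(M@(np.array(a)+[0,dy,dz]).T).T for a in (f,g)]
ln=[proj(S,a) for a in model()]
crop(S,"ov14.png",240,50,60,105,7.4 if 0 else 5.6,lines=ln)
K3=K[0]
r=np.vstack([rk,rk[:1]])
hoop=lambda x:np.array([[x,.05,.01],[x,.05,.095],[x,-.05,.095],[x,-.05,.01]])
crop(w,"ov14w.png",220,90,130,180,3.2,lines=[proj(w,a) for a in model()[:1]]+[proj(w,T(*K3,r))]+[proj(w,T(*K3,hoop(x))) for x in(-.02,.02)])
```

```text
(no output)
```

View pics/ov14.png

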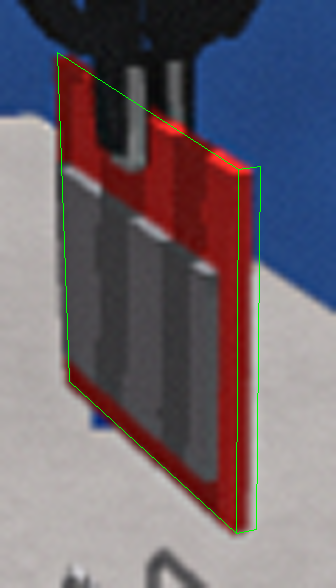

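View pics/ov14w.png

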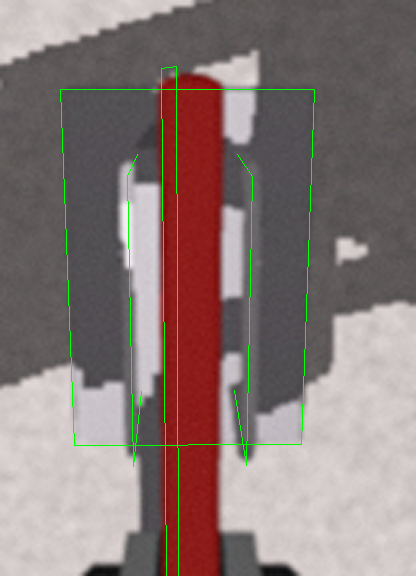

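```bash
python3 -m creep '[0.012,-0.0035,0.0015,0,0.006,-0.002,-1,0.02,-0.002,0.001,0,0.002,-0.001,-1,0.02,0,0,0,0,0,-1,0.012,0,0,0,0,0,-1,0,0,0,0,0,0,-1]' >/dev/null
python3 - <<'E'
from plan2 import *
np.set_printoptions(precision=4,suppress=True)
show()
for r in to([K[0][0],K[0][1],.15],ori(90,K[0][2]),1): print(r.tolist())
E
```

```text
t 11.25 q [ 0.2211 -0.0114  1.6048 -0.0018  1.5418  0.2473] p [0.5945 0.1592 0.2122] F [-0. -0. -2.] T [-0.   -0.   -0.01] gap 0.0066
x [ 0.0066 -0.0004 -1.    ] y [ 0.0262  0.9997 -0.0002] z [ 0.9996 -0.0262  0.0066]
total tool shift [ 0.0621  0.0073 -0.0039] turn [-0.0055  0.0066  0.0002] rows 1
[0.0621, 0.0073, -0.0039, -0.0055, 0.0066, 0.0002]
```

```bash
python3 -m creep '[0,0.005,-0.003,-0.003,0.005,0,-1,0,0,0,0,0,0,-1]' >/dev/null
python3 - <<'E'
from plan2 import *
np.set_printoptions(precision=4,suppress=True)
show()
for r in to([K[0][0],K[0][1],.15],ori(90,K[0][2]),1): print(r.tolist())
E
```

```text
t 11.42 q [ 0.2282 -0.0113  1.6045 -0.0006  1.5481  0.2529] p [0.5916 0.1634 0.2123] F [-1.  -0.3 -1.8] T [-0.03 -0.04 -0.01] gap 0.0067
x [ 0.0004 -0.0005 -1.    ] y [ 0.0246  0.9997 -0.0005] z [ 0.9997 -0.0246  0.0004]
total tool shift [ 0.0623  0.0032 -0.0005] turn [-0.004   0.0004  0.0005] rows 1
[0.0623, 0.0032, -0.0005, -0.004, 0.0004, 0.0005]
```

```bash
python3 -m creep '[0.012,0.0025,0,-0.002,0,0,-1,0.018,0.001,0,-0.001,0,0,-1,0.018,0,0,0,0,0,-1,0.01,0,0,0,0,0,-1,0,0,0,0,0,0,-1]' >/dev/null
python3 - <<'E'
from plan2 import *
np.set_printoptions(precision=4,suppress=True)
show()
for r in to([K[0][0],K[0][1],.127],ori(90,K[0][2]),1): print(r.tolist())
E
```

```text
t 11.83 q [ 0.2352  0.016   1.6708 -0.0005  1.4478  0.2556] p [0.5932 0.1682 0.1549] F [ 0.4  0.4 -1.8] T [ 0.02  0.03 -0.02] gap 0.0067
x [ 0.0069  0.0011 -1.    ] y [0.0204 0.9998 0.0013] z [ 0.9998 -0.0204  0.0069]
total tool shift [ 0.0279 -0.0017 -0.0022] turn [ 0.0003  0.0069 -0.0013] rows 1
[0.0279, -0.0017, -0.0022, 0.0003, 0.0069, -0.0013]
```

```bash
python3 -m creep '[0.008,-0.001,-0.0025,0,0.006,-0.001,-1,0.008,0,-0.0005,0,0.001,0,-1,0.005,0,0,0,0,0,-1,0,0,0,0,0,0,-1]' >/dev/null
python3 - <<'E'
from plan2 import *
np.set_printoptions(precision=4,suppress=True)
show()
for r in to([K[0][0],K[0][1],.125],ori(90,K[0][2]),1): print(r.tolist())
E
```

```text
t 12.17 q [0.2348 0.026  1.6957 0.0004 1.4187 0.2548] p [0.5905 0.1676 0.1337] F [ 0.6  0.2 -1.7] T [-0.01 -0.01 -0.02] gap 0.0069
x [ 0.001   0.0006 -1.    ] y [0.02   0.9998 0.0007] z [ 0.9998 -0.02    0.001 ]
total tool shift [ 0.0087 -0.001   0.0006] turn [ 0.0007  0.001  -0.0007] rows 1
[0.0087, -0.001, 0.0006, 0.0007, 0.001, -0.0007]
```

```bash
python3 -m creep '[0.005,-0.001,0.0005,0,0.001,0,-1,0,0,0,0,0,0,-1]' >/dev/null; python3 -c "
from plan2 import *
show()"; python3 -m creep '[0.003,0,0,0,0,0,-1,0,0,0,0,0,0,-1]' >/dev/null; python3 -c "
from plan2 import *
show()"
```

```text
t 12.33 q [0.2328 0.0303 1.6996 0.0007 1.4109 0.2526] p [0.5912 0.1666 0.1287] F [-0.3 -0.4 -1.8] T [-0.05  0.02  0.02] gap 0.0066
x [ 0.0006  0.0008 -1.    ] y [0.0199 0.9998 0.0008] z [ 0.9998 -0.0199  0.0006]
t 12.5 q [0.2326 0.0324 1.7022 0.0007 1.4056 0.2525] p [0.5916 0.1665 0.1259] F [ 0.   0.4 -2.6] T [ 0.03 -0.01  0.04] gap 0.0065
x [ 0.0013  0.001  -1.    ] y [0.02   0.9998 0.001 ] z [ 0.9998 -0.02    0.0012]
```

```bash
python3 -m creep '[0.002,0,0,0,0.001,0,-1,0,0,0,0,0,0,-1]' | grep -E 'pos|force'; python3 -m creep '[0.002,0,0,0,0,0,-1,0,0,0,0,0,0,-1]'  | grep -E 'pos|force'
```

```text
position: [0.5922, 0.1665, 0.1251]
ft_force: [0.1, -0.2, -1.9]
position: [0.5933, 0.1665, 0.1253]
ft_force: [1.0, 0.3, -2.7]
```

```bash
python3 -m creep '[0.004,0,-0.002,0,0,0,-1,0,0,0,0,0,0,-1]' | grep -E 'pos|force'; python3 -c "
from plan2 import *
show()
from cell import cams
S=cams.get_image('side')
crop(S,'s15.png',215,110,110,110,5.5)"
```

```text
position: [0.5936, 0.1666, 0.1258]
ft_force: [-0.2, -0.6, -2.3]
t 13.0 q [ 0.2326  0.0291  1.7058 -0.0006  1.3929  0.2533] p [0.5936 0.1666 0.1258] F [-0.2 -0.6 -2.3] T [0.03 0.05 0.06] gap 0.0068
x [ 0.0135  0.0026 -0.9999] y [0.0206 0.9998 0.0029] z [ 0.9997 -0.0206  0.0135]
```

View pics/s15.png

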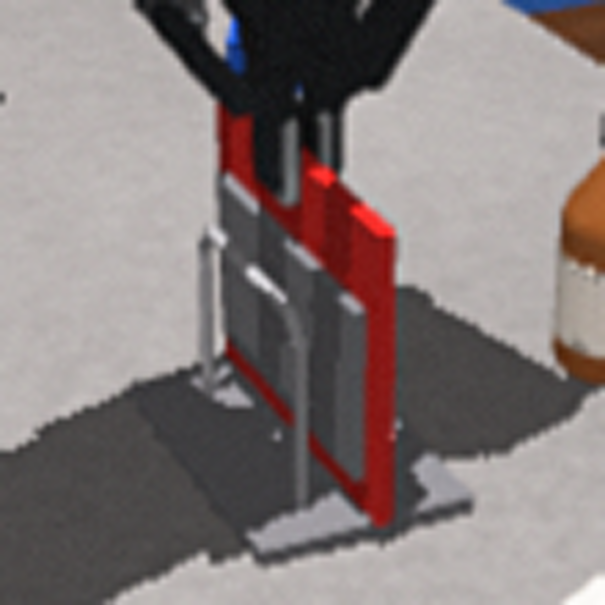

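Descent stopped at z=0.125, which matches the predicted contact height, but the pushes tilted the lid slightly. I raise it a bit, re-square it, and set it down checking force under the push.

```bash
python3 -m creep '[-0.005,0,0,0,0.006,0,-1,0,0,0,0,0,0,-1]' | grep -E 'pos|force'; python3 -c "
from plan2 import *
show()
for r in to([K[0][0]-.000,K[0][1],.129],ori(90,K[0][2]),1): print(r.round(4).tolist())"
```

```text
position: [0.5931, 0.1667, 0.1306]
ft_force: [0.2, -0.5, -1.0]
t 13.22 q [0.232  0.0296 1.6973 0.0013 1.4083 0.2522] p [0.5931 0.1667 0.1306] F [ 0.2 -0.5 -1. ] T [-0.02  0.01  0.04] gap 0.0066
x [ 0.0059  0.0028 -1.    ] y [0.0204 0.9998 0.0029] z [ 0.9998 -0.0205  0.0059]
total tool shift [ 0.0015 -0.0001 -0.002 ] turn [ 0.0003  0.0059 -0.0029] rows 1
[0.0015, -0.0001, -0.002, 0.0003, 0.0059, -0.0029]
```

```bash
python3 -m creep '[0.001,0,-0.0025,0,0.007,-0.003,-1,0,0,0,0,0,0,-1]' | grep -E 'pos|force'; python3 -c "
from plan2 import *
show()
for r in to([K[0][0]-.000,K[0][1],.125],ori(90,K[0][2]),1): print(r.round(4).tolist())"
```

```text
position: [0.59, 0.1667, 0.1287]
ft_force: [-0.4, 0.1, -1.2]
t 13.38 q [0.2337 0.0305 1.6995 0.0002 1.4149 0.2541] p [0.59   0.1667 0.1287] F [-0.4  0.1 -1.2] T [0.05 0.04 0.04] gap 0.0064
x [-0.0033 -0.0005 -1.    ] y [ 0.0205  0.9998 -0.0006] z [ 0.9998 -0.0205 -0.0033]
total tool shift [ 0.0037 -0.0001  0.0011] turn [ 0.0002 -0.0033  0.0006] rows 1
[0.0037, -0.0001, 0.0011, 0.0002, -0.0033, 0.0006]
```

```bash
python3 -m creep '[0.003,0,0.001,0,-0.003,0,-1]' | grep -E 'pos|force'; python3 -m creep '[0.002,0,0,0,0,0,-1]' | grep -E 'pos|force'; python3 -c "
from plan2 import *
show()"
```

```text
position: [0.591, 0.1668, 0.1257]
ft_force: [0.4, -0.5, -1.3]
position: [0.5917, 0.1665, 0.1246]
ft_force: [-3.2, -5.9, 26.4]
t 13.55 q [ 0.2335  0.0335  1.7031 -0.0016  1.4035  0.2543] p [0.5917 0.1665 0.1246] F [-3.2 -5.9 26.4] T [-0.77  0.67  0.04] gap 0.0069
x [ 0.0017 -0.0012 -1.    ] y [ 0.0205  0.9998 -0.0012] z [ 0.9998 -0.0205  0.0017]
```

```bash
python3 -m creep '[0,0,0,0,0,0,-1,0,0,0,0,0,0,-0.8,0,0,0,0,0,0,-0.7,0,0,0,0,0,0,-0.6,0,0,0,0,0,0,-0.5]' | grep -E 'pos|force|gap'; python3 -c "
from plan2 import *
show()
from cell import cams
S=cams.get_image('side')
crop(S,'s16.png',215,110,110,110,5.5)
crop(cams.get_image('wrist'),'w16.png',200,60,160,220,2.7)"
```

```text
position: [0.5919, 0.1664, 0.124]
ft_force: [-0.9, 0.5, 0.1]
finger_gap: 0.0215
t 13.97 q [ 0.2335  0.034   1.7037 -0.0018  1.4021  0.2543] p [0.5919 0.1664 0.124 ] F [-0.9  0.5  0.1] T [-0.01 -0.01  0.  ] gap 0.0215
x [ 0.0021 -0.0013 -1.    ] y [ 0.0205  0.9998 -0.0012] z [ 0.9998 -0.0205  0.0021]
```

View pics/s16.png

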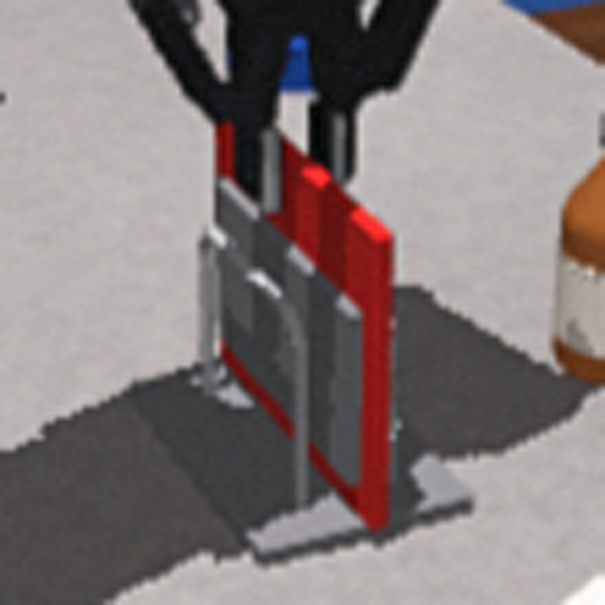

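View pics/w16.png

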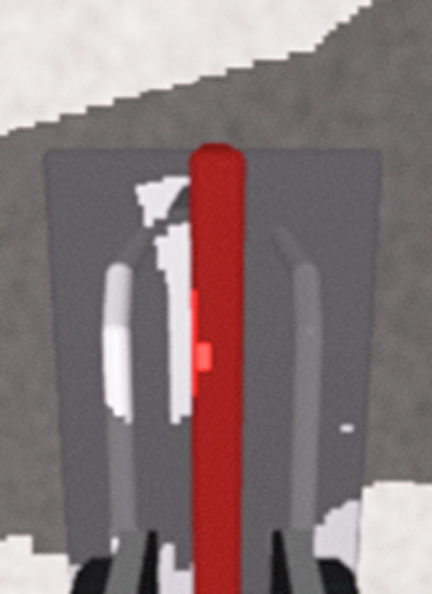

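The lid stands between the hoops, its lower edge on the base and free of the pads on both sides. I withdraw straight up.

```bash
python3 -m creep '[0,0,0,0,0,0,-0.3,-0.01,0,0,0,0,0,-0.3,-0.015,0,0,0,0,0,-0.3,-0.025,0,0,0,0,0,-0.3,-0.03,0,0,0,0,0,-0.3]' | grep -E 'pos|force|gap'; python3 -m creep '[-0.035,0,0,0,0,0,-0.3,-0.035,0,0,0,0,0,-0.3,-0.035,0,0,0,0,0,-0.3,-0.03,0,0,0,0,0,-0.3,0,0,0,0,0,0,-0.3]' | grep -E 'pos|force|gap';python3 -m creep '[0,0,-0.035,0,0,0,-0.3,0,0,-0.035,0,0,0,-0.3,0,0,-0.035,0,0,0,-0.3,0,0,-0.03,0,0,0,-0.3,0,0,0,0,0,0,-0.3]' | grep -E 'pos|force|gap'; python3 -c "
from plan2 import *
show()
from cell import cams
import pickle
S=cams.get_image('side');t=cams.get_image('top');w=cams.get_image('wrist'); pickle.dump((S,t,w),open('d17.pkl','wb'))
crop(S,'s17.png',215,110,110,110,5.5)
crop(t,'t17.png',0,0,560,420,1.4)"
```

```text
position: [0.5895, 0.1661, 0.2027]
ft_force: [-0.4, 0.4, 0.3]
finger_gap: 0.0301
position: [0.5887, 0.1662, 0.3584]
ft_force: [-0.4, -0.2, -0.1]
finger_gap: 0.03
position: [0.4491, 0.1683, 0.3654]
ft_force: [-0.5, -0.4, 1.1]
finger_gap: 0.0299
t 15.32 q [ 0.3065 -0.3194  1.6297 -0.0019  1.821   0.328 ] p [0.4491 0.1683 0.3654] F [-0.5 -0.4  1.1] T [ 0.01 -0.01  0.01] gap 0.0299
x [ 0.0103  0.0014 -0.9999] y [0.0219 0.9998 0.0016] z [ 0.9997 -0.022   0.0103]
```

View pics/s17.png

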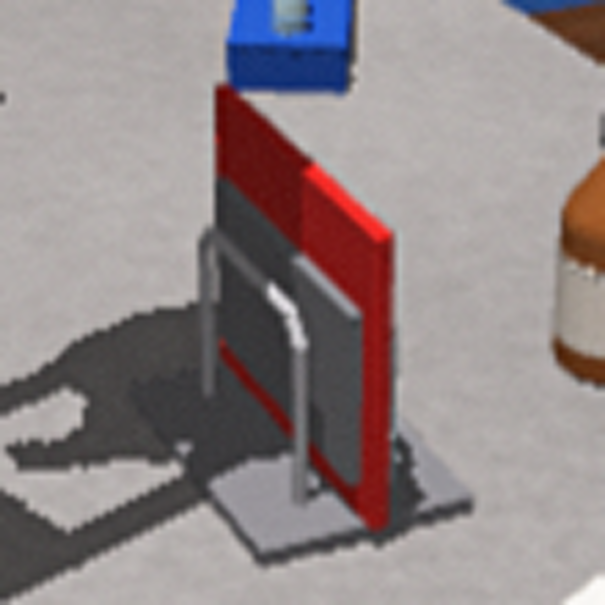

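View pics/t17.png

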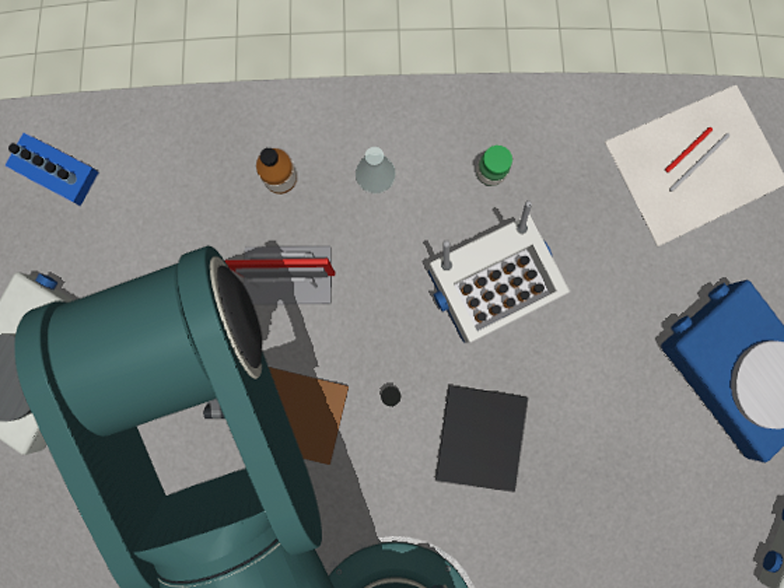

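The lid stands free and upright between the hoops, and the bottles (275,165), (495,165), flask (375,170) and stopper (390,395) are where they began. I hand in the job.

```bash
python3 -c "
from cell import workorder
print(workorder.finish_job())"
```

```text
the job is handed in; nothing more can be done
None
```

The job is done and handed in at about 15.4 s of the 64 s allowed.

- **Tipping:** I got the lower finger under the front lip and tipped the lid about 20 degrees. I then gripped it and turned it back to about 100 degrees. After I set it on the ledge and released it, it leaned on the posts by itself, and I backed the gripper about 75 mm away to confirm. The picture fit gave about 11 degrees of lean.
- **Racking:** I took the lid again by its top edge, lifted it off the block and carried it to the rack. It touched the base slightly tilted and about 4 mm off in x. I raised it, squared it and set it down again, with 26 N of contact force. At release the gripper was within 1 mm of the slot centre and under 0.2 degrees from vertical.
- **Last checks:** the side and top pictures show the lid standing upright between the hoops on the rack base, with the gripper well clear. By eye, the bottles, flask, jar and stopper are where they started. The highest wrist force in my readings was about 27 N.
- **Disagreement:** the side-camera fit put the leaning lid's lower edge about 7 mm farther back than the nominal pivot. That is farther than the posts should allow, so I put it down to picture-reading error.

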